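# Weigh in the parts tubs and punch the ticket

### The job

Weigh in the parts tubs: press the long bar key of the weighing terminal, then stand every loose tub from the worktop upright in the tray of the sprung balance, gently, keeping hold of each until the arm has sunk and taken its weight, so that the arm never jerks. When the arm is at rest, key in the code one key at a time, each fully down and released: far row left, near row right, far row middle (left and right as the robot sees them). Then push the ticket punch's lever down to its stop and let it come back up, lift the tubs out just as gently and stand them upright on the bare worktop again, and finish with one more press of the long bar key; leave the other keys alone.

Things in the scene. Friction and masses are not known exactly. Their poses are not given: they have to be found in the camera images.
- tray_floor (a point): Middle of the inner floor of the balance tray: a shallow level steel tray, outside 120 mm (its x, towards the column) by 280 mm (its y), floor 4 mm thick, walls 28 mm high round an inner floor of 112 x 272 mm. Up to three tubs stand in it in a row along its y, 92 mm apart, their long sides along its y. z up. It hangs on a sprung parallel arm from a column 205 mm beyond it on its +x side and always stays level; empty, its floor is about 0.085 m above the worktop.
- tray: The same tray as a body; its origin is at the tip of the 140 mm sprung arm, in the bracket behind the tray, 68 mm from the middle of the tray floor along +x and 26 mm above it. It sinks up to 45 mm when fully loaded. The spring gives about 175 N/m at the tray: 100 g sinks it 5 to 6 mm, and it is damped. Let go of a tub before the arm has taken its weight, push the tray and let it go, or snatch a tub off, and the arm jerks.
- punch_pad (a point): Middle of the top of the front pad of the punch's lever: black desk hole punch 137 x 123 x 91 mm, fixed. The pad (25 x 80 mm, long along the punch's y) is on the robot's side, about 90 mm above the worktop; x points away from the pad to the hinge, 103 mm further and 26 mm lower; z up. Push the pad down about 21 mm to the stop, with 3 to 9 N; a spring brings it back.
- punch_lever (a joint): Angle of the punch lever, rad: 0 up at rest, 0.209 at its stop when pressed down.
- key_far_left_top (a point): Centre of the top of the square key, far row, left, 26 x 26 mm (left is +y, keys 50 mm apart across, rows 47 mm apart), on the fixed grey weighing terminal (170 x 164 mm, housing 34 mm high, display ridge 56 mm high along its far edge). x away from the robot across the terminal, z up. Key tops are about 47 mm above the worktop.
- key_far_left (a joint): Travel of that key, m: 0 up, 0.008 fully down; about 1 N starts it, 5 N bottoms it, springs back.
- key_far_mid_top (a point): Centre of the top of the square key, far row, middle, 26 x 26 mm (left is +y, keys 50 mm apart across, rows 47 mm apart), on the fixed grey weighing terminal (170 x 164 mm, housing 34 mm high, display ridge 56 mm high along its far edge). x away from the robot across the terminal, z up. Key tops are about 47 mm above the worktop.
- key_far_mid (a joint): Travel of that key, m: 0 up, 0.008 fully down; about 1 N starts it, 5 N bottoms it, springs back.
- key_far_right_top (a point): Centre of the top of the square key, far row, right, 26 x 26 mm (left is +y, keys 50 mm apart across, rows 47 mm apart), on the fixed grey weighing terminal (170 x 164 mm, housing 34 mm high, display ridge 56 mm high along its far edge). x away from the robot across the terminal, z up. Key tops are about 47 mm above the worktop.
- key_far_right (a joint): Travel of that key, m: 0 up, 0.008 fully down; about 1 N starts it, 5 N bottoms it, springs back.
- key_near_left_top (a point): Centre of the top of the square key, near row, left, 26 x 26 mm (left is +y, keys 50 mm apart across, rows 47 mm apart), on the fixed grey weighing terminal (170 x 164 mm, housing 34 mm high, display ridge 56 mm high along its far edge). x away from the robot across the terminal, z up. Key tops are about 47 mm above the worktop.
- key_near_left (a joint): Travel of that key, m: 0 up, 0.008 fully down; about 1 N starts it, 5 N bottoms it, springs back.
- key_near_mid_top (a point): Centre of the top of the square key, near row, middle, 26 x 26 mm (left is +y, keys 50 mm apart across, rows 47 mm apart), on the fixed grey weighing terminal (170 x 164 mm, housing 34 mm high, display ridge 56 mm high along its far edge). x away from the robot across the terminal, z up. Key tops are about 47 mm above the worktop.
- key_near_mid (a joint): Travel of that key, m: 0 up, 0.008 fully down; about 1 N starts it, 5 N bottoms it, springs back.
- key_near_right_top (a point): Centre of the top of the square key, near row, right, 26 x 26 mm (left is +y, keys 50 mm apart across, rows 47 mm apart), on the fixed grey weighing terminal (170 x 164 mm, housing 34 mm high, display ridge 56 mm high along its far edge). x away from the robot across the terminal, z up. Key tops are about 47 mm above the worktop.
- key_near_right (a joint): Travel of that key, m: 0 up, 0.008 fully down; about 1 N starts it, 5 N bottoms it, springs back.
- key_bar_top (a point): Centre of the top of the long bar key nearest the robot (left is +y), 22 x 110 mm, on the fixed grey weighing terminal (170 x 164 mm, housing 34 mm high, display ridge 56 mm high along its far edge). x away from the robot across the terminal, z up. Key tops are about 47 mm above the worktop.
- key_bar (a joint): Travel of that key, m: 0 up, 0.008 fully down; about 1 N starts it, 5 N bottoms it, springs back.
- tub_a_mid (a point): Centre, 33 mm above its underside, of the first of up to three alike lidded parts tubs (cream plastic, 66 mm tall, 79 mm along its x and 60 mm along its y at the lid rim, which lies 56 to 64 mm above the underside; 56 mm across its y below that); z is its upward axis. Stands loose on the worktop; 0.18 to 0.27 kg. Not present in every run.
- tub_b_mid (a point): Centre, 33 mm above its underside, of the second of up to three alike lidded parts tubs (cream plastic, 66 mm tall, 79 mm along its x and 60 mm along its y at the lid rim, which lies 56 to 64 mm above the underside; 56 mm across its y below that); z is its upward axis. Stands loose on the worktop; 0.18 to 0.27 kg. Not present in every run.
- tub_c_mid (a point): Centre, 33 mm above its underside, of the third of up to three alike lidded parts tubs (cream plastic, 66 mm tall, 79 mm along its x and 60 mm along its y at the lid rim, which lies 56 to 64 mm above the underside; 56 mm across its y below that); z is its upward axis. Stands loose on the worktop; 0.18 to 0.27 kg. Not present in every run.

How it is judged:
On the way, in this order (a step that is already met when the one before it is completed fails the run):
1. the long bar key is pressed fully down, alone (value of joint key_bar above 0.005 m and value of joint each of key_far_left, key_far_mid, key_far_right, key_near_left, key_near_mid, key_near_right below 0.003 m), for 0.05 s.
2. every tub that is there stands upright in the balance tray and the arm has settled (x of tub_a_mid in the frame of tray_floor between -0.05 and 0.05 m and y of tub_a_mid in the frame of tray_floor between -0.13 and 0.13 m and z of tub_a_mid in the frame of tray_floor between 0.025 and 0.042 m and angle between each of tub_a_mid, tub_b_mid, tub_c_mid's own z axis and vertical below 0.12 rad and x of tub_b_mid in the frame of tray_floor between -0.05 and 0.05 m and y of tub_b_mid in the frame of tray_floor between -0.13 and 0.13 m and z of tub_b_mid in the frame of tray_floor between 0.025 and 0.042 m and x of tub_c_mid in the frame of tray_floor between -0.05 and 0.05 m and y of tub_c_mid in the frame of tray_floor between -0.13 and 0.13 m and z of tub_c_mid in the frame of tray_floor between 0.025 and 0.042 m and linear speed of tray below 0.006 m/s), for 0.5 s.
3. the square key, far row, left, is pressed fully down, alone (value of joint key_far_left above 0.005 m and value of joint each of key_far_mid, key_far_right, key_near_left, key_near_mid, key_near_right, key_bar below 0.003 m), for 0.05 s.
4. the square key, near row, right, is pressed fully down, alone (value of joint key_near_right above 0.005 m and value of joint each of key_far_left, key_far_mid, key_far_right, key_near_left, key_near_mid, key_bar below 0.003 m), for 0.05 s.
5. the square key, far row, middle, is pressed fully down, alone (value of joint key_far_mid above 0.005 m and value of joint each of key_far_left, key_far_right, key_near_left, key_near_mid, key_near_right, key_bar below 0.003 m), for 0.05 s.
6. the punch lever is pressed down to its stop (value of joint punch_lever above 0.19 rad), for 0.1 s.
7. the punch lever has come back up (value of joint punch_lever below 0.03 rad), for 0.1 s.
8. every tub that is there stands upright on the worktop again and the tray is at rest (height (world z) of tub_a_mid between 0.025 and 0.04 m and angle between each of tub_a_mid, tub_b_mid, tub_c_mid's own z axis and vertical below 0.12 rad and height (world z) of tub_b_mid between 0.025 and 0.04 m and height (world z) of tub_c_mid between 0.025 and 0.04 m and linear speed of tray below 0.006 m/s), for 0.3 s.
9. the long bar key is pressed fully down again, alone (all of step 1), for 0.05 s.
At the end, for the whole second after the job is handed in: Every tub that was there stands upright (within 0.12 rad) on the bare worktop, the tray at rest (under 6 mm/s), all keys up (within 2 mm) and the punch lever up (under 0.03 rad) (all of step 8 and value of joint each of key_far_left, key_far_mid, key_far_right, key_near_left, key_near_mid, key_near_right, key_bar below 0.002 m and value of joint punch_lever below 0.03 rad); the robot touches nothing.
It fails at once if the hand makes the tray jerk (over 7 cm/s) as it sets down, lets go or lifts off a tub, or strikes the tray ((linear speed of tray above 0.07 m/s and horizontal distance between the grasp point and tub_a_mid below 0.05 m and z of tub_a_mid in the frame of tray_floor between 0 and 0.045 m and linear speed of each of tub_b, tub_c below 0.08 m/s) or (linear speed of tray above 0.07 m/s and horizontal distance between the grasp point and tub_b_mid below 0.05 m and z of tub_b_mid in the frame of tray_floor between 0 and 0.045 m and linear speed of each of tub_a, tub_c below 0.08 m/s) or (linear speed of tray above 0.07 m/s and horizontal distance between the grasp point and tub_c_mid below 0.05 m and z of tub_c_mid in the frame of tray_floor between 0 and 0.045 m and linear speed of each of tub_a, tub_b below 0.08 m/s) or (linear speed of tray above 0.07 m/s and contact force between any of the fingers, the arm and tray above 0.5 N)).
It fails at once if a square key that is not in the code is pressed (value of joint any of key_far_right, key_near_left, key_near_mid above 0.005 m).
Of tub_a, tub_b, tub_c only 2 to 3 are there at a start; the rules pass over those that are not, and their reading is None.
At some moment in a run one of tub_a, tub_b, tub_c may be knocked a few centimetres aside while the robot is not near it.
It also fails if it takes over 210 s, if anything falls off the work surface, if the arm or the gripper's body presses on something with over 40 N, if the wrist force passes 120 N, or if a joint passes its speed limit or range.

### The arm

A 6-joint arm with a two-finger parallel gripper is mounted at the origin on the work surface; the furniture and walls round the work are solid. World frame = base frame: x ahead of the robot, y to its left, z up, the work surface at z = 0. Lengths are in m, angles in rad, forces in N, time in s.
With the tool pointing down it reaches from about 0.3 to 0.75 m from the base axis. Payload 8.5 kg.
Tool frame: the origin (TCP) lies between the finger pads; the fingertips stand 25 mm ahead of it and the grasp point (between the pads) lies 6 mm ahead of it; z points along the fingers, y is the line along which they close (so a half turn about z gives the same grasp; the last joint's range is limited). The gripper opens to 88 mm and grips with 3 to 60 N. Pads are 18 mm wide; open, the fingers measure 123 mm over their backs; the gripper's body (75 mm by 187 mm) begins 45 mm behind the grasp point.
Start: joints at [1.036, 0.381, 1.297, -0, 1.464, -0.215], TCP at [0.173, 0.522, 0.264] pointing down, gripper open.
Joint ranges: [-3.11, 3.11], [-0.89, 2.33], [0.22, 2.48], [-1.42, 4.56], [0.17, 2.85], [-2.88, 2.88]. Speed limits (rad/s): [2.39, 2.39, 3.14, 3.14, 3.14, 3.14].

### API

Orientations are given as [roll, pitch, yaw] about the fixed x, y, z axes, in that order (R = Rz(yaw) Ry(pitch) Rx(roll)).
In Python, from workcell import read_state, capture, calibration, finish_job, masks_of gives the robot as it stands.
- The arm moves only by the shell command python3 -m pendant 'ROWS' [OPENING] [FORCE]. ROWS is JSON, a list of rows, each a list of 4 numbers: the shift along the world's x, y, z scaled (see below), then the turn about the world's z scaled (see below). A call has 1 to 20 rows; each row shifts and turns the commanded pose from where the row before left it; what a row does not reach is not made up. The controller multiplies each number of a shift by 20 mm and each number of a turn by 5 degrees. A row lasts 1/12 s, in which the tool goes at most 41.7 mm and 7.16 degrees, less where a joint would pass 70% of its speed; a pose out of reach is approached as far as the arm can. A call with a number of a shift or a turn outside -1 to 1 is refused whole. A call with a gripper value outside its range is refused whole. OPENING is the opening, from 0 (shut) to 1 (fully open), set as the call begins (- or left out, the last holds). The fingers move at their own pace and stop on an object; FORCE is the grip in N (left out, the last holds). Time passes only in rows, so rows that do not move let the fingers close. It gives the time, the measured TCP pose, the force, the opening and the grip force at its end, in the units of the state.
- read_state(): the state, without advancing time (a new reading comes with each control period).
- capture(name): name is "scene" or "top" or "wrist"; returns the picture (480x640x3 uint8, red, green, blue); there is no depth.
- calibration(name): a dict with "mtx" (3x3 intrinsics, pixels), "world_from_camera" (4x4, takes a point from camera to world coordinates). Camera axes: x right, y down, z forward; pixel columns grow to the right and rows downward; lengths in m; the calibration is good to about 2 mm. A picture is of the moment at which its call begins: read the wrist's pose just before it. calibration takes no time and is no camera call; for the wrist camera it gives the pose at the moment of the call.
- finish_job(): hands the job in; it is judged then, once.
Trained networks look in the newest picture that a camera, given by its name, has taken for a name from the list of things; names that differ only in an ending like _2 or _b are one class to them, and where a whole thing is asked for, a point or a joint stands for the part that bears it (a point fixed in the world has none). Each returns a list of dicts, best first, with "score" (0 to 1); they miss things now and then, are a little off and sometimes report something else, mostly with a low value. They report only what shows in the picture. A call takes as long as a camera call.
- masks_of(label, camera): "pixels" (480x640 bool, what is visible of it) and "position" ([row, column] in pixels, amid what is visible of it).
The state is a dict: "t": time; "joint_positions": joint angles; "dq": joint speeds; "effort": joint torques, N m; "position": TCP position; "ee_rot": TCP orientation; "contact_force": force on the tool from outside, world axes, zero at the start; "wrist_torque": the same for the moment, N m; "opening": finger opening in m; "finger_force": force on a finger pad.
Only numpy, scipy, OpenCV 4.12 (cv2) and the standard library are available. Lean on these libraries where they do the work, as an engineer would, in place of code of your own. Each camera call takes 0.05 s, during which the arm holds its last target. There are 200 camera calls.

## Working session

There is one attempt and no reset: what is moved stays moved. The work goes in short steps, Python scripts to look and compute and a shell command to move; the robot and the scene stay as the last step left them, time stands still between calls to the robot, and variables do not carry over. Pictures are saved under pics/ and viewed, at most 14 in all, crops included, and the job is handed in when it is done.

```bash
mkdir -p pics; ls; python3 - <<'E'
from workcell import *
import cv2,numpy as np
for c in("scene","top"):
    im=capture(c);cv2.imwrite(f"pics/{c}0.png",im[:,:,::-1])
    k=calibration(c);print(c,np.round(k["mtx"],1).tolist(),np.round(k["world_from_camera"],3).tolist())
    for l in("tub_a_mid","tray","punch_pad","key_bar_top","key_far_left_top","punch_lever"):
        try:
            print(l,[(round(float(m["score"]),2),np.round(m["position"]).tolist(),int(m["pixels"].sum())) for m in masks_of(l,c)][:8])
        except Exception as e: print(l,e)
s=read_state();print(s)
E
```

```text
pics
scene [[447.6, 0.0, 321.3], [0.0, 447.6, 237.0], [0.0, 0.0, 1.0]] [[-0.844, -0.386, 0.371, 0.281], [-0.535, 0.628, -0.565, 0.437], [-0.015, -0.676, -0.737, 0.731], [0.0, 0.0, 0.0, 1.0]]
tub_a_mid [(0.58, [221.0, 430.0], 1418), (0.37, [357.0, 296.0], 244), (0.2, [352.0, 337.0], 248)]
tray [(0.67, [206.0, 304.0], 6998), (0.52, [372.0, 277.0], 266)]
punch_pad [(0.6, [302.0, 222.0], 2454), (0.34, [390.0, 336.0], 1056)]
key_bar_top [(0.78, [392.0, 333.0], 942), (0.31, [352.0, 336.0], 222)]
key_far_left_top [(0.54, [376.0, 274.0], 269), (0.48, [392.0, 331.0], 945)]
punch_lever [(0.88, [303.0, 216.0], 2542), (0.28, [391.0, 334.0], 1049)]
top [[555.3, 0.0, 318.3], [0.0, 555.3, 236.6], [0.0, 0.0, 1.0]] [[0.026, -0.988, 0.151, 0.456], [-0.999, -0.029, -0.015, -0.01], [0.019, -0.15, -0.988, 1.058], [0.0, 0.0, 0.0, 1.0]]
tub_a_mid [(0.6, [327.0, 445.0], 1692)]
tray [(0.63, [194.0, 372.0], 11515), (0.37, [328.0, 445.0], 1676)]
punch_pad [(0.69, [192.0, 218.0], 2790)]
key_bar_top [(0.75, [331.0, 203.0], 801)]
key_far_left_top [(0.57, [311.0, 238.0], 220), (0.48, [287.0, 243.0], 168)]
punch_lever [(0.67, [193.0, 221.0], 2764)]
{'t': 0.7, 'joint_positions': array([ 1.03573187e+00,  3.80586971e-01,  1.29740976e+00, -7.02390803e-06,
        1.46360922e+00, -2.15319080e-01]), 'dq': array([-0.0009298 ,  0.00014615, -0.00142195,  0.00074855, -0.00038538,
        0.00023337]), 'effort': array([-1.27110416e-03, -4.37731147e+01, -2.24697214e+01,  7.12316344e-02,
        3.14580370e-02, -3.50638584e-05]), 'position': array([0.17287924, 0.52209682, 0.26375211]), 'ee_rot': array([-3.14157818e+00,  3.98208268e-06,  2.82184803e+00]), 'contact_force': array([ 0.15440522,  0.03574063, -0.702876  ]), 'wrist_torque': array([ 0.00464713, -0.04323724,  0.05583192]), 'finger_force': 0.0, 'opening': 0.08795536333648016}
```

View pics/top0.png

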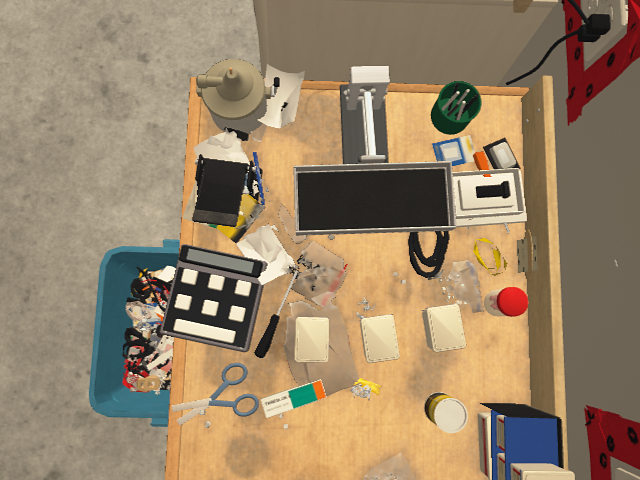

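View pics/scene0.png

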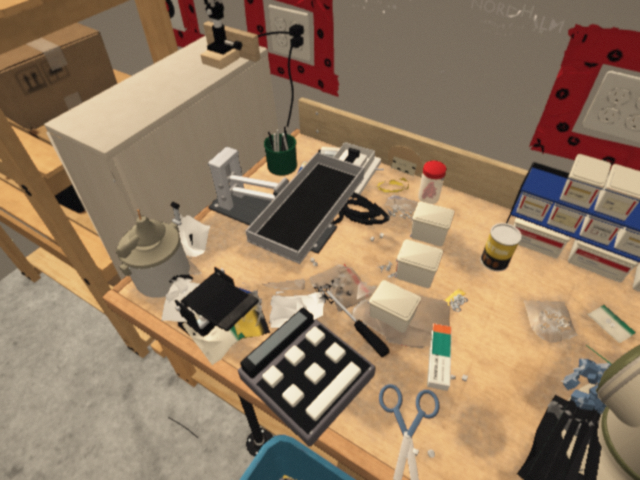

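The top view shows three cream tubs at (312,340), (380,338) and (445,328). The terminal is at (213,300), with its bar at (205,331). The punch is at (221,190) and the balance tray at (373,197). The scene view agrees with this.

```bash
cat > h.py <<'E'
from workcell import *
import cv2,numpy as np
def at(px,z,k):
    px=np.atleast_2d(np.asarray(px,float)); M=k["world_from_camera"]
    d=np.c_[px,np.ones(len(px))]@np.linalg.inv(k["mtx"]).T@M[:3,:3].T
    o=M[:3,3]; return o+d*((z-o[2])/d[:,2])[:,None]
def rect(c,z,k):
    p=at(c.reshape(-1,2),z,k)[:,:2]; (x,y),(w,h),a=cv2.minAreaRect((p*1e3).astype(np.float32))
    if w<h:a-=90;w,h=h,w
    a=(a+90)%180-90   # direction of long side
    return round(x),round(y),round(w),round(h),round(a,1)
def blobs(mask,amin):
    cs,_=cv2.findContours(mask.astype(np.uint8),cv2.RETR_EXTERNAL,cv2.CHAIN_APPROX_NONE)
    return [c for c in cs if cv2.contourArea(c)>amin]
def tubs(z=0.066,im=None):
    im=capture("top") if im is None else im;k=calibration("top");hsv=cv2.cvtColor(im,cv2.COLOR_RGB2HSV)
    m=(hsv[...,2]>190)&(hsv[...,1]<75)&(hsv[...,1]>15); m=cv2.morphologyEx(m.astype(np.uint8),cv2.MORPH_OPEN,np.ones((5,5)))
    return [r for r in (rect(c,z,k) for c in blobs(m,500)) if 45<r[3]<75 and 60<r[2]<95]
E
python3 - <<'E'
from h import *
im=capture("top");k=calibration("top");hsv=cv2.cvtColor(im,cv2.COLOR_RGB2HSV)
for p in((312,340),(380,338),(445,328),(205,331),(260,360)): print(p,hsv[p[1],p[0]])
print("tubs",tubs(im=im))
m=(hsv[...,2]>170)&(hsv[...,1]<70);m[:,:165]=0;m[:,262:]=0;m[:262]=0;m[360:]=0
for c in blobs(m,60): print("key",rect(c,0.047,k))
b=hsv[...,2]<60;b[:,300+160:]=0
for c in blobs(b,2000): print("dark",cv2.boundingRect(c),rect(c,0.085,k),rect(c,.11,k))
m=masks_of("punch_pad","top")[0]["pixels"]
c=max(blobs(m,10),key=cv2.contourArea);print("punch",rect(c,.08,k),cv2.boxPoints(cv2.minAreaRect(c)))
m=masks_of("tray","top")[0]["pixels"];print("tray",[ (rect(c,.11,k),cv2.boundingRect(c)) for c in blobs(m,500)])
cr=np.hstack([cv2.resize(im[140:240,180:280],(400,400)),cv2.resize(im[150:250,285:385],(400,400))]);cr2=cv2.resize(im[60:240,280:470],None,fx=2,fy=2)
cv2.imwrite("pics/crop1.png",cr[:,:,::-1])
E
```

```text
(312, 340) [ 22  70 232]
(380, 338) [ 22  69 233]
(445, 328) [ 21  72 226]
(205, 331) [ 23  39 244]
(260, 360) [ 16 109 177]
tubs [(431, -18, 64, 57, 1.3), (433, -137, 71, 56, 8.3), (456, -256, 70, 53, 7.0)]
key (435, 175, 109, 21, 79.4)
key (467, 118, 25, 25, 80.3)
key (476, 167, 25, 25, 80.3)
key (485, 216, 25, 25, 79.3)
key (513, 109, 25, 25, 78.7)
key (522, 158, 25, 25, 80.3)
key (531, 207, 25, 25, 79.5)
key (535, 242, 27, 18, 3.7)
dark (163, 267, 96, 81) (476, 159, 143, 111, 79.4) (476, 154, 140, 109, 79.4)
dark (298, 169, 150, 61) (676, -119, 265, 105, -86.5) (670, -116, 259, 102, -86.5)
dark (195, 155, 64, 61) (692, 142, 116, 101, 84.9) (686, 138, 113, 99, 84.9)
punch (681, 154, 121, 83, -7.5) [[190.899   220.60515]
 [203.84099 154.71877]
 [249.00893 163.59105]
 [236.06694 229.47743]]
tray [((679, -120, 284, 141, -86.4), (293, 155, 164, 81))]
```

View pics/crop1.png

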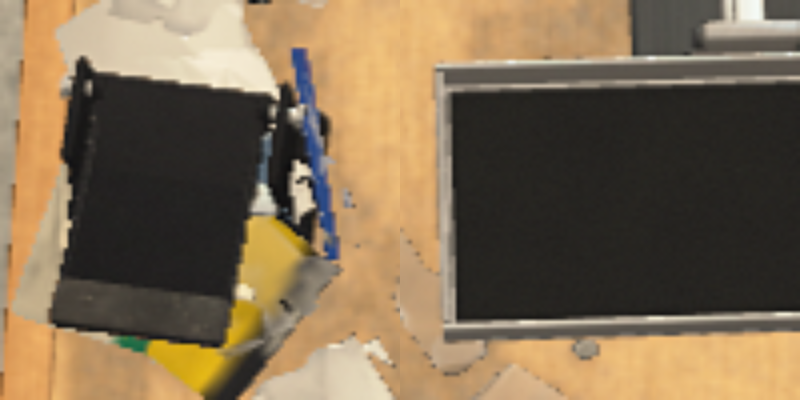

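The crop shows the punch lever with its lighter front pad centred near pixel (215,217), and the tray interior with its corners clear. I'll start moving towards the bar key with the gripper shut.

```bash
R='[0.728,-0.964,0,0]'; python3 -m pendant '[[0.728,-0.964,0,0],[0.728,-0.964,0,0],[0.728,-0.964,0,0],[0.728,-0.964,0,0],[0.728,-0.964,0,0],[0.728,-0.964,0,0],[0.728,-0.964,0,0],[0.728,-0.964,0,0],[0.728,-0.964,0,0],[0.728,-0.964,0,0],[0.728,-0.964,0,0],[0.728,-0.964,0,0],[0.728,-0.964,0,0],[0.728,-0.964,0,0],[0.728,-0.964,0,0],[0.728,-0.964,0,0],[0.728,-0.964,0,0],[0.728,-0.964,0,0],[0,0,0,0]]' 0 20
python3 -m pendant '[[0,0,-1,0],[0,0,-1,0],[0,0,-1,0],[0,0,-1,0],[0,0,-1,0],[0,0,-1,0],[0,0,-1,0],[0,0,-1,0],[0,0,0,0],[0,0,0,0]]'
sed -i 's/<75)/<85)/' h.py; python3 - <<'E'
from h import *
k=calibration("top");print(at((215,217.5),.09,k)); print(tubs())
im=capture("wrist");cv2.imwrite("pics/w1.png",im[:,:,::-1])
s=read_state();print(s["position"],s["ee_rot"],s["contact_force"])
k=calibration("wrist");print(masks_of("key_bar_top","wrist")[0]["position"])
hsv=cv2.cvtColor(im,cv2.COLOR_RGB2HSV);m=(hsv[...,2]>170)&(hsv[...,1]<70)
for c in blobs(m,150): print(cv2.boundingRect(c),rect(c,.047,k))
E
```

```text
t: 2.43
position: [0.437, 0.1726, 0.2636]
ee_rot: [-3.141, 0.001, 2.819]
contact_force: [-0.6, -0.2, -0.6]
opening: 0.0004
finger_force: 0.0
t: 3.27
position: [0.4346, 0.1754, 0.1037]
ee_rot: [-3.141, -0.001, 2.822]
contact_force: [0.1, 0.5, 0.2]
opening: 0.0003
finger_force: 0.0
[[0.63231819 0.15889468 0.09      ]]
[(425, -18, 76, 58, 1.3), (431, -138, 76, 57, 9.2), (453, -256, 74, 57, 10.1)]
[0.43537892 0.17538857 0.10484731] [3.14081816e+00 1.55319533e-03 2.82209289e+00] [ 0.31603568 -0.72396815  0.77773718]
[268.5, 324.6]
(468, 389, 125, 49) (570, 272, 75, 38, 71.6)
(319, 389, 26, 31) (523, 156, 24, 14, -13.4)
(48, 389, 109, 42) (482, 16, 65, 32, 71.6)
(93, 295, 34, 58) (427, 48, 38, 18, -17.1)
(0, 247, 27, 40) (380, 16, 24, 14, -33.7)
(225, 242, 196, 60) (436, 178, 108, 23, 79.4)
(410, 185, 33, 14) (409, 243, 17, 6, 76.9)
(181, 114, 44, 41) (350, 146, 30, 9, -73.4)
(0, 69, 101, 198) (341, 59, 100, 47, -37.9)
(384, 42, 84, 111) (369, 247, 55, 29, 22.4)
(458, 0, 182, 353) (438, 306, 191, 102, -10.6)
(157, 0, 180, 84) (312, 179, 90, 22, -78.3)
```

View pics/w1.png

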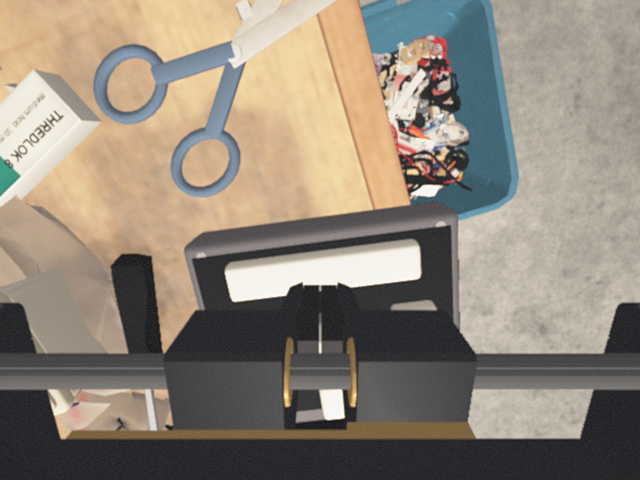

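The wrist picture shows the closed fingertips over the bar key at (322,270), so I'll press it.

```bash
python3 -m pendant '[[0,0,-1,0],[0,0,-0.5,0],[0,0,-0.3,0],[0,0,-0.25,0],[0,0,0,0],[0,0,0,0]]'
```

```text
t: 3.92
position: [0.4352, 0.1752, 0.0646]
ee_rot: [3.141, 0.002, 2.822]
contact_force: [-5.7, -2.2, 16.8]
opening: 0.0004
finger_force: 8.5
```

```bash
python3 -m pendant '[[0,0,0.25,0],[0,0,0.5,0],[0,0,1,0],[0,0,1,0],[0,0,1,0],[0,0,1,0],[0,0,1,0],[0,0,1,0],[0,0,0,0]]'
python3 -m pendant '[[-0.05,-0.965,0,0.394],[-0.05,-0.965,0,0.394],[-0.05,-0.965,0,0.394],[-0.05,-0.965,0,0.394],[-0.05,-0.965,0,0.394],[-0.05,-0.965,0,0.394],[-0.05,-0.965,0,0.394],[-0.05,-0.965,0,0.394],[-0.05,-0.965,0,0.394],[-0.05,-0.965,0,0.394],[0,0,0,0],[0,0,0,0]]' 1 20
python3 - <<'E'
from h import *
im=capture("wrist");cv2.imwrite("pics/w2.png",im[:,:,::-1])
s=read_state();print(s["position"],s["ee_rot"],s["contact_force"])
print(tubs())
E
```

```text
t: 4.67
position: [0.4363, 0.1753, 0.2018]
ee_rot: [3.138, 0.007, 2.822]
contact_force: [1.1, 1.3, 0.4]
opening: 0.0002
finger_force: 0.0
t: 5.67
position: [0.4249, -0.0182, 0.1976]
ee_rot: [3.141, -0.0, -3.12]
contact_force: [-0.2, 0.2, -0.1]
opening: 0.0786
finger_force: 0.0
[ 0.42483099 -0.01762459  0.19763054] [ 3.14128781e+00 -1.32560207e-04 -3.11917649e+00] [-0.95103079  0.12593128 -0.51713268]
[(453, -256, 74, 57, 10.1)]
```

View pics/w2.png

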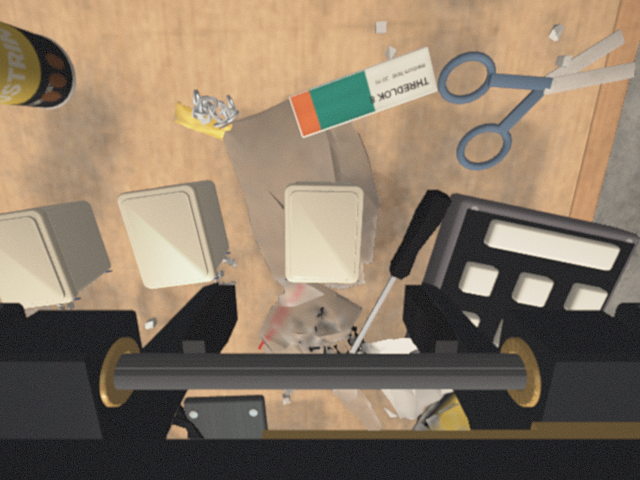

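The wrist view shows tub 1 at (325,234), centred between the open fingers. I'll descend and grip.

```bash
python3 -m pendant '[[0,0,-1,0],[0,0,-1,0],[0,0,-1,0],[0,0,-1,0],[0,0,-1,0],[0,0,-1,0],[0,0,-0.5,0],[0,0,-0.33,0],[0,0,0,0]]' 1 20
python3 -m pendant '[[0,0,0,0],[0,0,0,0],[0,0,0,0],[0,0,0,0],[0,0,0,0],[0,0,0,0],[0,0,0,0],[0,0,0,0]]' 0 25
python3 -m pendant '[[0,0,0.5,0],[0,0,1,0],[0,0,1,0],[0,0,1,0],[0,0,1,0],[0,0,1,0],[0,0,1,0],[0,0,0,0]]'
```

```text
t: 6.52
position: [0.4246, -0.0171, 0.0603]
ee_rot: [3.141, -0.002, -3.117]
contact_force: [-0.6, -0.3, -0.3]
opening: 0.0881
finger_force: 0.0
t: 7.18
position: [0.4251, -0.0178, 0.0616]
ee_rot: [3.142, 0.001, -3.118]
contact_force: [0.3, 2.3, 6.6]
opening: 0.0575
finger_force: 24.1
t: 7.85
position: [0.426, -0.0183, 0.1938]
ee_rot: [-3.14, 0.005, -3.117]
contact_force: [-0.0, 0.2, -2.5]
opening: 0.0572
finger_force: 24.8
```

```bash
python3 -m pendant '[[0.656,-0.022,0.03,-0.977],[0.656,-0.022,0.03,-0.977],[0.656,-0.022,0.03,-0.977],[0.656,-0.022,0.03,-0.977],[0.656,-0.022,0.03,-0.977],[0.656,-0.022,0.03,-0.977],[0.656,-0.022,0.03,-0.977],[0.656,-0.022,0.03,-0.977],[0.656,-0.022,0.03,-0.977],[0.656,-0.022,0.03,-0.977],[0.656,-0.022,0.03,-0.977],[0.656,-0.022,0.03,-0.977],[0.656,-0.022,0.03,-0.977],[0.656,-0.022,0.03,-0.977],[0.656,-0.022,0.03,-0.977],[0.656,-0.022,0.03,-0.977],[0.656,-0.022,0.03,-0.977],[0.656,-0.022,0.03,-0.977],[0,0,0,0],[0,0,0,0]]'
python3 - <<'E'
from h import *
im=capture("top");im2=capture("wrist");o=np.hstack([cv2.resize(im[60:360,200:500],(400,400)),cv2.resize(im2[:,80:560],(400,400))]);cv2.imwrite("pics/p1.png",o[:,:,::-1])
s=read_state();print(s["position"],s["ee_rot"],s["contact_force"],s["joint_positions"])
E
```

```text
t: 9.52
position: [0.6608, -0.0259, 0.1998]
ee_rot: [-3.139, -0.001, 1.633]
contact_force: [-0.6, 0.7, -3.0]
opening: 0.0574
finger_force: 24.8
[ 0.66036725 -0.02580348  0.20080657] [-3.13957425e+00 -5.05353288e-04  1.63301108e+00] [ 0.90047819 -0.35951958 -3.04676342] [-2.17775540e-01  6.22752036e-01  1.05687625e+00 -7.25185567e-05
  1.46404383e+00 -2.79983001e-01]
```

View pics/p1.png

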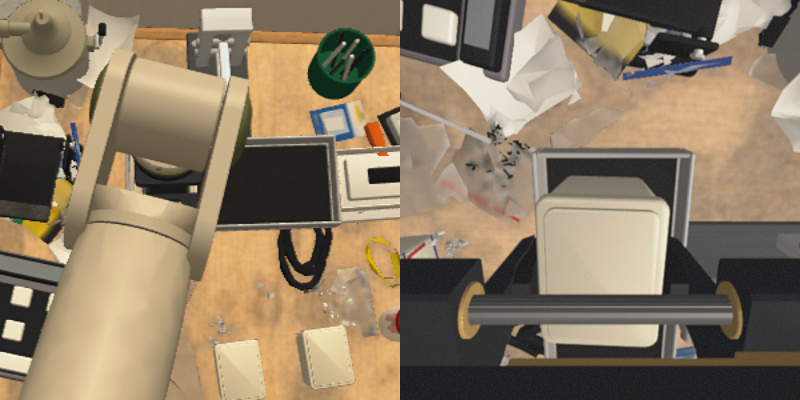

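The wrist view shows the tub above the tray's left end, square to its walls. The rim corners are at about (240,180) and (432,180) in the full image. I'll check the rim position by numbers.

```bash
python3 - <<'E'
from h import *
k=calibration("wrist");print(at([(240,180),(432,180)],.111,k))
# tub lid in hand: approx lid corners
print(at([((538-400)*1.2+80,200*1.2),((668-400)*1.2+80,200*1.2),((538-400)*1.2+80,345*1.2),((662-400)*1.2+80,345*1.2)],.2008-.061+.066,k))
E
```

```text
[[0.6104229  0.02083725 0.111     ]
 [0.7265324  0.02794119 0.111     ]]
[[ 0.63338441  0.01348889  0.2058    ]
 [ 0.68794295  0.01684027  0.2058    ]
 [ 0.63324099 -0.06217432  0.2058    ]
 [ 0.69479137 -0.05833915  0.2058    ]]
```

```bash
cat > f.py <<'E'
from h import *
F=[]
for i in range(6): capture("top"); s=read_state(); F.append(s["contact_force"])
print("F",np.round(np.mean(F,0),2),"sd",np.round(np.std(F,0)/6**.5,2),"pos",np.round(s["position"],4),"open",round(s["opening"],4))
E
python3 f.py
python3 -m pendant '[[0,-0.1,-0.5,0],[0,0,-0.7,0],[0,0,-0.6,0],[0,0,-0.3,0],[0,0,-0.2,0],[0,0,-0.1,0],[0,0,-0.1,0],[0,0,-0.1,0],[0,0,0,0]]'
```

```text
F [ 0.04 -0.23 -2.65] sd [0.31 0.3  0.2 ] pos [ 0.6609 -0.0259  0.2021] open 0.0574
t: 10.67
position: [0.6612, -0.0279, 0.1499]
ee_rot: [3.141, 0.0, 1.631]
contact_force: [-0.1, -0.3, -2.0]
opening: 0.0575
finger_force: 24.8
```

Weight is about 2.65 N, so I expect the tray to sink about 15 mm from contact at TCP ≈ 0.146.

```bash
python3 -m pendant '[[0,0,-0.07,0],[0,0,-0.07,0],[0,0,-0.07,0],[0,0,-0.07,0],[0,0,-0.07,0],[0,0,-0.07,0],[0,0,-0.07,0],[0,0,-0.07,0],[0,0,0,0],[0,0,0,0]]';python3 f.py
```

```text
t: 11.5
position: [0.6611, -0.0279, 0.1387]
ee_rot: [-3.141, -0.0, 1.631]
contact_force: [-1.4, 0.5, -1.4]
opening: 0.0573
finger_force: 24.7
F [-1.05 -0.08 -0.76] sd [0.2  0.16 0.1 ] pos [ 0.6611 -0.0279  0.1388] open 0.0574
```

```bash
python3 -m pendant '[[0,0,-0.06,0],[0,0,-0.06,0],[0,0,-0.06,0],[0,0,-0.04,0],[0,0,0,0],[0,0,0,0]]';python3 f.py
```

```text
t: 12.3
position: [0.6611, -0.0279, 0.1343]
ee_rot: [-3.141, -0.0, 1.631]
contact_force: [-1.9, 0.1, -0.8]
opening: 0.0573
finger_force: 24.7
F [-1.32  0.56 -0.52] sd [0.15 0.13 0.26] pos [ 0.6612 -0.0279  0.1344] open 0.0572
```

```bash
sed -i 's/range(6)/range(9)/;s/6\*\*/9**/' f.py; python3 -m pendant '[[0,0,-0.05,0],[0,0,-0.02,0],[0,0,0,0],[0,0,0,0]]';python3 f.py
```

```text
t: 12.93
position: [0.6611, -0.0279, 0.1329]
ee_rot: [-3.142, -0.0, 1.631]
contact_force: [-1.6, -0.1, 0.6]
opening: 0.0572
finger_force: 24.6
F [-1.26 -0.4  -0.09] sd [0.17 0.2  0.16] pos [ 0.6611 -0.0279  0.133 ] open 0.0575
```

```bash
python3 -m pendant '[[0,0,0,0],[0,0,0,0],[0,0,0,0]]' 0 3; python3 -m pendant '[[0,0,0,0],[0,0,0,0],[0,0,0,0],[0,0,0,0]]' 0.8; python3 -m pendant '[[0,0,0.3,0],[0,0,0.5,0],[0,0,1,0],[0,0,1,0],[0,0,1,0],[0,0,0.5,0],[0,0,0,0]]'
```

```text
t: 13.63
position: [0.6613, -0.0279, 0.133]
ee_rot: [3.141, 0.0, 1.631]
contact_force: [-0.3, -0.0, -0.0]
opening: 0.0578
finger_force: 3.0
t: 13.97
position: [0.6612, -0.0279, 0.133]
ee_rot: [3.141, 0.0, 1.631]
contact_force: [-0.5, -0.2, 0.3]
opening: 0.0704
finger_force: 0.0
t: 14.55
position: [0.6618, -0.028, 0.2222]
ee_rot: [3.136, 0.002, 1.631]
contact_force: [-0.4, -0.9, -0.2]
opening: 0.0703
finger_force: 0.0
```

```bash
python3 -m pendant '[[-0.575,-0.275,0,0.957],[-0.575,-0.275,0,0.957],[-0.575,-0.275,0,0.957],[-0.575,-0.275,0,0.957],[-0.575,-0.275,0,0.957],[-0.575,-0.275,0,0.957],[-0.575,-0.275,0,0.957],[-0.575,-0.275,0,0.957],[-0.575,-0.275,0,0.957],[-0.575,-0.275,0,0.957],[-0.575,-0.275,0,0.957],[-0.575,-0.275,0,0.957],[-0.575,-0.275,0,0.957],[-0.575,-0.275,0,0.957],[-0.575,-0.275,0,0.957],[-0.575,-0.275,0,0.957],[-0.575,-0.275,0,0.957],[-0.575,-0.275,0,0.957],[-0.575,-0.275,0,0.957],[-0.575,-0.275,0,0.957]]' 1 25; python3 -m pendant '[[0,0,0,0],[0,0,0,0],[0,0,0,0]]'
cat >> h.py <<'E'
def wtubs(z=0.066):
    im=capture("wrist");k=calibration("wrist");hsv=cv2.cvtColor(im,cv2.COLOR_RGB2HSV)
    m=(hsv[...,2]>205)&(hsv[...,1]<85)&(hsv[...,1]>15);m[300:]=0; m=cv2.morphologyEx(m.astype(np.uint8),cv2.MORPH_OPEN,np.ones((7,7)))
    return im,[(cv2.boundingRect(c),rect(c,z,k)) for c in blobs(m,1500)]
E
python3 - <<'E'
from h import *
im,r=wtubs();print(*r,sep="\n");s=read_state();print(s["position"],s["ee_rot"])
t=capture("top");print(tubs(im=t),tubs(.14,t))
o=np.hstack([cv2.resize(im,(440,330)),cv2.resize(t[60:390,200:560],(360,330))]);cv2.imwrite("pics/p2.png",o[:,:,::-1])
E
```

```text
t: 16.22
position: [0.4302, -0.1378, 0.2182]
ee_rot: [3.141, -0.001, -2.978]
contact_force: [0.4, 0.7, -0.4]
opening: 0.0884
finger_force: 0.0
t: 16.47
position: [0.4315, -0.1377, 0.2187]
ee_rot: [3.141, -0.0, -2.984]
contact_force: [0.1, 0.2, -0.2]
opening: 0.0883
finger_force: 0.0
((143, 216, 67, 58), (465, -253, 51, 50, -81.0))
((287, 206, 64, 66), (441, -137, 57, 53, 10.4))
[ 0.43158675 -0.13762123  0.21871767] [ 3.14133430e+00 -6.69979128e-05 -2.98358166e+00]
[(681, -31, 83, 56, -88.3)] [(565, 63, 89, 66, 33.4), (664, -29, 76, 52, -88.3), (685, -310, 93, 57, -84.3), (749, 145, 92, 50, 84.5)]
```

View pics/p2.png

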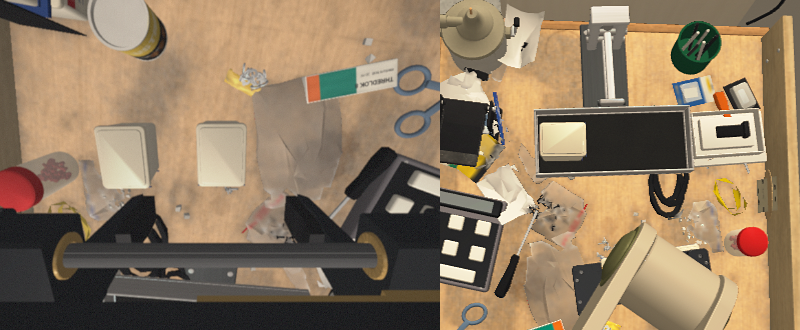

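The pictures show tub 1 upright in the tray's left end. Tub 2 sits between the fingers at column 320, and tub 3 is unmoved.

```bash
python3 -m pendant '[[0,0,-1,0],[0,0,-1,0],[0,0,-1,0],[0,0,-1,0],[0,0,-1,0],[0,0,-1,0],[0,0,-1,0],[0,0,-0.55,0],[0,0,-0.33,0],[0,0,0,0]]' 1 25
python3 -m pendant '[[0,0,0,0],[0,0,0,0],[0,0,0,0],[0,0,0,0],[0,0,0,0],[0,0,0,0],[0,0,0,0]]' 0 25
python3 -m pendant '[[0,0,0.5,0],[0,0,1,0],[0,0,1,0],[0,0,1,0],[0,0,1,0],[0,0,1,0],[0,0,1,0],[0,0,0.5,0],[0,0,0,0],[0,0,0,0]]'; python3 f.py
```

```text
t: 17.4
position: [0.4311, -0.1375, 0.0603]
ee_rot: [3.14, -0.002, -2.982]
contact_force: [-0.3, 0.1, 0.1]
opening: 0.0882
finger_force: 0.0
t: 17.98
position: [0.4312, -0.1377, 0.0618]
ee_rot: [-3.141, 0.001, -2.982]
contact_force: [-0.7, 2.3, 5.6]
opening: 0.0574
finger_force: 24.2
t: 18.82
position: [0.4309, -0.1378, 0.201]
ee_rot: [-3.142, -0.0, -2.982]
contact_force: [-0.1, -0.2, -2.7]
opening: 0.0576
finger_force: 24.9
F [ 0.04 -0.16 -2.51] sd [0.15 0.2  0.13] pos [ 0.4311 -0.1378  0.2011] open 0.0577
```

```bash
python3 -m pendant '[[0.593,0.048,0.1,-0.957],[0.593,0.048,0.1,-0.957],[0.593,0.048,0.1,-0.957],[0.593,0.048,0.1,-0.957],[0.593,0.048,0.1,-0.957],[0.593,0.048,0.1,-0.957],[0.593,0.048,0.1,-0.957],[0.593,0.048,0.1,-0.957],[0.593,0.048,0.1,-0.957],[0.593,0.048,0.1,-0.957],[0.593,0.048,0,-0.957],[0.593,0.048,0,-0.957],[0.593,0.048,0,-0.957],[0.593,0.048,0,-0.957],[0.593,0.048,0,-0.957],[0.593,0.048,0,-0.957],[0.593,0.048,0,-0.957],[0.593,0.048,0,-0.957],[0.593,0.048,0,-0.957],[0.593,0.048,0,-0.957]]'
python3 -m pendant '[[0,0,-0.5,0],[0,0,-1,0],[0,0,-1,0],[0,0,-0.7,0],[0,0,-0.4,0],[0,0,-0.2,0],[0,0,-0.1,0],[0,0,0,0],[0,0,0,0]]'
python3 - <<'E'
from h import *
im=capture("wrist");cv2.imwrite("pics/w3.png",cv2.resize(im[:,:,::-1],(480,360)))
k=calibration("wrist");s=read_state();print(s["position"],s["ee_rot"])
E
python3 f.py
```

```text
t: 20.93
position: [0.6688, -0.1186, 0.2208]
ee_rot: [-3.141, -0.0, 1.627]
contact_force: [-0.5, -0.1, -2.6]
opening: 0.0573
finger_force: 24.9
t: 21.68
position: [0.6686, -0.1188, 0.1442]
ee_rot: [3.14, 0.001, 1.631]
contact_force: [0.1, 0.1, -2.2]
opening: 0.0574
finger_force: 24.9
[ 0.66860579 -0.11876309  0.14425709] [3.14013803e+00 6.66373218e-04 1.63127808e+00]
F [ 0.01 -0.   -2.72] sd [0.14 0.2  0.16] pos [ 0.6683 -0.1186  0.1434] open 0.0572
```

View pics/w3.png

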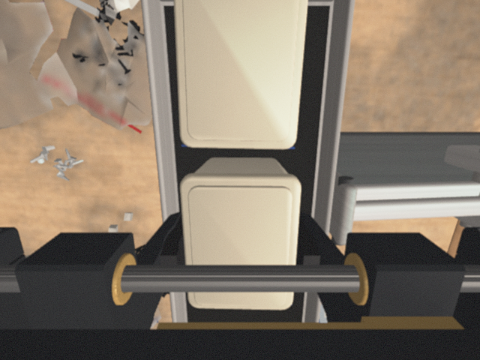

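The wrist view shows tub 2 over the middle slot, clear of tub 1 and the walls.

```bash
python3 -m pendant '[[0,0,-0.1,0],[0,0,-0.1,0],[0,0,-0.07,0],[0,0,-0.07,0],[0,0,-0.07,0],[0,0,-0.07,0],[0,0,-0.07,0],[0,0,-0.07,0],[0,0,-0.07,0],[0,0,-0.07,0],[0,0,-0.07,0],[0,0,-0.07,0],[0,0,-0.05,0],[0,0,-0.05,0],[0,0,0,0],[0,0,0,0]]';python3 f.py
```

```text
t: 23.52
position: [0.6683, -0.1187, 0.1234]
ee_rot: [-3.142, 0.0, 1.631]
contact_force: [-0.9, -0.4, -1.3]
opening: 0.0575
finger_force: 24.7
F [-0.66 -0.15 -0.85] sd [0.16 0.18 0.09] pos [ 0.6684 -0.1186  0.1234] open 0.0573
```

```bash
python3 -m pendant '[[0,0,-0.05,0],[0,0,-0.05,0],[0,0,-0.05,0],[0,0,-0.05,0],[0,0,-0.04,0],[0,0,0,0],[0,0,0,0]]';python3 f.py
```

```text
t: 24.55
position: [0.6683, -0.1187, 0.1185]
ee_rot: [-3.142, -0.0, 1.631]
contact_force: [-0.2, 0.6, -0.5]
opening: 0.0572
finger_force: 24.7
F [-0.86 -0.13  0.11] sd [0.1  0.1  0.16] pos [ 0.6683 -0.1187  0.1186] open 0.0573
```

```bash
python3 -m pendant '[[0,0,0,0],[0,0,0,0],[0,0,0,0]]' 0 3; python3 -m pendant '[[0,0,0,0],[0,0,0,0],[0,0,0,0],[0,0,0,0]]' 0.8; python3 -m pendant '[[0,0,0.3,0],[0,0,0.5,0],[0,0,1,0],[0,0,1,0],[0,0,1,0],[0,0,1,0],[0,0,0,0]]'
python3 - <<'E'
from h import *
t=cv2.imread("pics/top0.png")[:,:,::-1];s=cv2.imread("pics/scene0.png")[:,:,::-1]
o=[]
for im,c,box in((t,"top",(490,280,540,325)),(s,"scene",(410,150,460,215))):
    h=cv2.cvtColor(np.ascontiguousarray(im),cv2.COLOR_RGB2HSV);m=((h[...,0]<8)|(h[...,0]>172))&(h[...,1]>170)
    x0,y0,x1,y1=box;mm=np.zeros_like(m);mm[y0:y1,x0:x1]=m[y0:y1,x0:x1];ys,xs=np.nonzero(mm)
    print(c,xs.min(),xs.max(),ys.min(),ys.max());o.append((xs.mean(),ys.mean(),calibration(c)))
for z in(.06,.07,.08,.09,.1,.11,.12,.13):print(z,*[np.round(at(a[:2],z,a[2])[0,:2],3) for a in o])
print(tubs())
E
```

```text
t: 25.25
position: [0.6685, -0.1187, 0.1186]
ee_rot: [3.141, 0.0, 1.631]
contact_force: [-0.2, -0.6, -0.7]
opening: 0.0581
finger_force: 3.0
t: 25.58
position: [0.6684, -0.1187, 0.1186]
ee_rot: [3.141, 0.0, 1.631]
contact_force: [-0.5, -0.7, -0.4]
opening: 0.0709
finger_force: 0.0
t: 26.17
position: [0.6695, -0.119, 0.2202]
ee_rot: [3.134, 0.003, 1.631]
contact_force: [-0.4, 0.1, 1.6]
opening: 0.0704
finger_force: 0.0
top 497 527 287 316
scene 423 445 160 178
0.06 [ 0.501 -0.377] [ 0.508 -0.398]
0.07 [ 0.5   -0.373] [ 0.505 -0.386]
0.08 [ 0.5   -0.369] [ 0.502 -0.373]
0.09 [ 0.499 -0.366] [ 0.498 -0.361]
0.1 [ 0.499 -0.362] [ 0.495 -0.348]
0.11 [ 0.498 -0.358] [ 0.491 -0.336]
0.12 [ 0.498 -0.355] [ 0.488 -0.323]
0.13 [ 0.498 -0.351] [ 0.485 -0.311]
[(453, -257, 74, 53, 9.4), (770, 150, 84, 51, 84.5)]
```

```bash
python3 -m pendant '[[-0.538,-0.343,0,0.967],[-0.538,-0.343,0,0.967],[-0.538,-0.343,0,0.967],[-0.538,-0.343,0,0.967],[-0.538,-0.343,0,0.967],[-0.538,-0.343,0,0.967],[-0.538,-0.343,0,0.967],[-0.538,-0.343,0,0.967],[-0.538,-0.343,0,0.967],[-0.538,-0.343,0,0.967],[-0.538,-0.343,0,0.967],[-0.538,-0.343,0,0.967],[-0.538,-0.343,0,0.967],[-0.538,-0.343,0,0.967],[-0.538,-0.343,0,0.967],[-0.538,-0.343,0,0.967],[-0.538,-0.343,0,0.967],[-0.538,-0.343,0,0.967],[-0.538,-0.343,0,0.967],[-0.538,-0.343,0,0.967]]' 1 25; python3 -m pendant '[[0,0,0,0],[0,0,0,0],[0,0,0,0]]'
python3 - <<'E'
from h import *
im,r=wtubs();print(*r,sep="\n");s=read_state();print(s["position"],s["ee_rot"])
t=capture("top")
o=np.hstack([cv2.resize(im,(440,330)),cv2.resize(t[60:390,200:560],(360,330))]);cv2.imwrite("pics/p3.png",o[:,:,::-1])
E
```

```text
t: 27.88
position: [0.4522, -0.2559, 0.2138]
ee_rot: [3.14, -0.001, -2.96]
contact_force: [-1.0, -0.9, 0.6]
opening: 0.088
finger_force: 0.0
t: 28.13
position: [0.4534, -0.2555, 0.2143]
ee_rot: [3.141, -0.0, -2.967]
contact_force: [0.2, -0.1, -0.6]
opening: 0.0879
finger_force: 0.0
((287, 197, 64, 76), (459, -255, 64, 53, 10.0))
[ 0.4535482  -0.25545629  0.21429671] [ 3.14122100e+00 -7.49276805e-05 -2.96597805e+00]
```

View pics/p3.png

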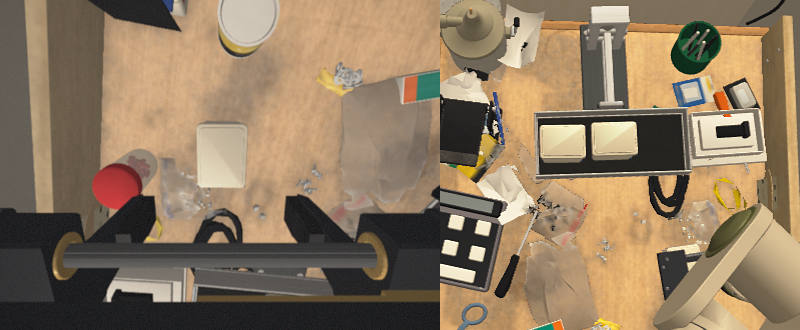

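Two tubs stand in the tray, and tub 3 is centred between the fingers at column 320, with the bottle clear to the left.

```bash
python3 -m pendant '[[0,0,-1,0],[0,0,-1,0],[0,0,-1,0],[0,0,-1,0],[0,0,-1,0],[0,0,-1,0],[0,0,-0.8,0],[0,0,-0.5,0],[0,0,-0.35,0],[0,0,0,0]]' 1 25
python3 -m pendant '[[0,0,0,0],[0,0,0,0],[0,0,0,0],[0,0,0,0],[0,0,0,0],[0,0,0,0],[0,0,0,0]]' 0 25
python3 -m pendant '[[0,0,0.5,0],[0,0,1,0],[0,0,1,0],[0,0,1,0],[0,0,1,0],[0,0,1,0],[0,0,1,0],[0,0,0.8,0],[0,0,0.4,0],[0,0,0,0],[0,0,0,0]]'; python3 f.py
```

```text
t: 29.07
position: [0.4531, -0.2555, 0.0606]
ee_rot: [3.14, -0.001, -2.965]
contact_force: [-0.2, 0.3, -0.3]
opening: 0.0878
finger_force: 0.0
t: 29.65
position: [0.4532, -0.2558, 0.062]
ee_rot: [-3.141, 0.0, -2.965]
contact_force: [-0.4, 3.2, 5.3]
opening: 0.0574
finger_force: 24.2
t: 30.57
position: [0.4529, -0.2557, 0.2152]
ee_rot: [3.141, -0.0, -2.965]
contact_force: [-0.2, 0.8, -2.8]
opening: 0.0577
finger_force: 24.9
F [ 0.01  0.03 -2.59] sd [0.13 0.12 0.17] pos [ 0.4531 -0.2558  0.2153] open 0.0572
```

```bash
python3 -m pendant '[[0.552,0.12,0.05,-0.967],[0.552,0.12,0.05,-0.967],[0.552,0.12,0.05,-0.967],[0.552,0.12,0.05,-0.967],[0.552,0.12,0.05,-0.967],[0.552,0.12,0.05,-0.967],[0.552,0.12,0.05,-0.967],[0.552,0.12,0.05,-0.967],[0.552,0.12,0.05,-0.967],[0.552,0.12,0.05,-0.967],[0.552,0.12,0,-0.967],[0.552,0.12,0,-0.967],[0.552,0.12,0,-0.967],[0.552,0.12,0,-0.967],[0.552,0.12,0,-0.967],[0.552,0.12,0,-0.967],[0.552,0.12,0,-0.967],[0.552,0.12,0,-0.967],[0.552,0.12,0,-0.967],[0.552,0.12,0,-0.967]]'
python3 -m pendant '[[0,0,-0.5,0],[0,0,-1,0],[0,0,-1,0],[0,0,-0.5,0],[0,0,0,0],[0,0,0,0]]'
python3 - <<'E'
from h import *
im=capture("wrist");cv2.imwrite("pics/w4.png",cv2.resize(im[:,:,::-1],(480,360)))
s=read_state();print(s["position"],s["ee_rot"])
E
```

```text
t: 32.68
position: [0.6744, -0.2077, 0.2251]
ee_rot: [-3.141, -0.0, 1.627]
contact_force: [0.5, -0.5, -2.8]
opening: 0.0572
finger_force: 24.8
t: 33.18
position: [0.6737, -0.208, 0.1654]
ee_rot: [-3.141, -0.0, 1.632]
contact_force: [-0.0, -0.2, -2.4]
opening: 0.0569
finger_force: 24.8
[ 0.67405453 -0.20811482  0.16643852] [3.14053100e+00 6.45650035e-04 1.63165577e+00]
```

View pics/w4.png

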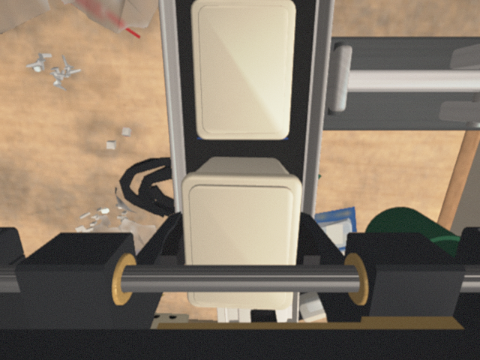

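The wrist view shows tub 3 in line behind tub 2, with a clear gap and both side walls free.

```bash
python3 -m pendant '[[0,0,-0.5,0],[0,0,-0.7,0],[0,0,-0.4,0],[0,0,-0.2,0],[0,0,-0.1,0],[0,0,-0.1,0],[0,0,-0.07,0],[0,0,-0.07,0],[0,0,-0.07,0],[0,0,-0.07,0],[0,0,-0.07,0],[0,0,-0.07,0],[0,0,-0.07,0],[0,0,-0.07,0],[0,0,-0.07,0],[0,0,-0.07,0],[0,0,0,0],[0,0,0,0]]';python3 f.py
```

```text
t: 34.73
position: [0.6739, -0.2079, 0.1116]
ee_rot: [3.142, 0.0, 1.631]
contact_force: [1.5, 0.1, -1.8]
opening: 0.0574
finger_force: 24.8
F [ 0.41  0.2  -1.21] sd [0.2  0.14 0.11] pos [ 0.674  -0.2079  0.1116] open 0.0572
```

```bash
python3 -m pendant '[[0,0,-0.06,0],[0,0,-0.06,0],[0,0,-0.06,0],[0,0,-0.06,0],[0,0,-0.05,0],[0,0,-0.04,0],[0,0,0,0],[0,0,0,0]]';python3 f.py
```

```text
t: 35.85
position: [0.674, -0.2079, 0.105]
ee_rot: [3.141, 0.0, 1.631]
contact_force: [1.6, 0.8, 0.4]
opening: 0.0573
finger_force: 24.6
F [1.6  0.66 0.37] sd [0.1  0.2  0.13] pos [ 0.674  -0.2078  0.105 ] open 0.0573
```

```bash
python3 -m pendant '[[0,0,0.04,0],[0,0,0.04,0],[0,0,0,0]]' ; python3 -m pendant '[[0,0,0,0],[0,0,0,0],[0,0,0,0]]' 0 3; python3 -m pendant '[[0,0,0,0],[0,0,0,0],[0,0,0,0],[0,0,0,0]]' 0.8; python3 -m pendant '[[0,0,0.3,0],[0,0,0.5,0],[0,0,1,0],[0,0,1,0],[0,0,1,0],[0,0,1,0],[0,0,0.6,0],[0,0,0,0]]' 
python3 - <<'E'
from h import *
im=capture("wrist");k=calibration("wrist");s=read_state();print(s["position"],s["ee_rot"])
cv2.imwrite("pics/w5.png",cv2.resize(im[:,:,::-1],(480,360)))
E
```

```text
t: 36.55
position: [0.6738, -0.2079, 0.1067]
ee_rot: [-3.141, 0.0, 1.631]
contact_force: [0.2, 0.2, 0.6]
opening: 0.0574
finger_force: 24.7
t: 36.8
position: [0.6739, -0.2079, 0.1065]
ee_rot: [-3.141, -0.0, 1.631]
contact_force: [0.2, 1.0, -0.1]
opening: 0.0578
finger_force: 3.0
t: 37.13
position: [0.6739, -0.2079, 0.1065]
ee_rot: [-3.141, -0.0, 1.631]
contact_force: [1.0, 0.4, -0.7]
opening: 0.0704
finger_force: 0.0
t: 37.8
position: [0.6747, -0.2082, 0.219]
ee_rot: [3.136, 0.003, 1.631]
contact_force: [-0.5, -1.1, -0.0]
opening: 0.0702
finger_force: 0.0
[ 0.67425678 -0.20800135  0.21672578] [3.13835724e+00 1.89451797e-03 1.63099670e+00]
```

View pics/w5.png

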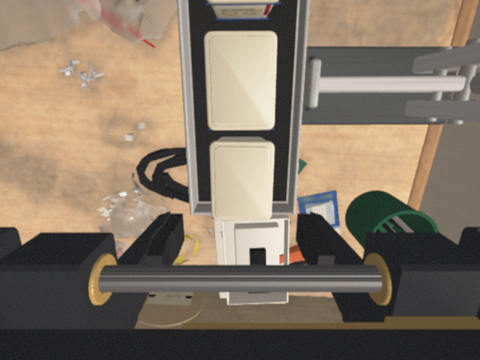

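The wrist view shows tubs 2 and 3 in the tray, but there is something with a label at the top edge where tub 1 should be. I'll move away to see it from above.

```bash
python3 -m pendant '[[-0.36,1,0,0.76],[-0.36,1,0,0.76],[-0.36,1,0,0.76],[-0.36,1,0,0.76],[-0.36,1,0,0.76],[-0.36,1,0,0.76],[-0.36,1,0,0.76],[-0.36,1,0,0.76],[-0.36,1,0,0.76],[-0.36,1,0,0.76],[-0.36,1,0,0.76],[-0.36,1,0,0.76],[-0.36,1,0,0.76],[-0.36,1,0,0.76],[-0.36,1,0,0.76],[-0.36,1,0,0.76],[-0.36,1,0,0.76],[-0.36,1,0,0.76],[-0.36,1,0,0.76],[-0.36,1,0,0.76]]' 0 20
python3 -m pendant '[[0,0.75,0,0],[0,0,0,0],[0,0,0,0]]'
python3 - <<'E'
from h import *
t=capture("top");s=capture("scene");p=read_state();print(p["position"],p["ee_rot"])
print(tubs(.11,t))
o=np.hstack([cv2.resize(t[100:300,250:500],(400,320)),cv2.resize(s[130:290,220:420],(400,320))]);cv2.imwrite("pics/p5.png",o[:,:,::-1])
E
```

```text
t: 39.52
position: [0.5291, 0.193, 0.2137]
ee_rot: [-3.141, -0.002, 2.961]
contact_force: [0.7, -1.0, 0.5]
opening: 0.0007
finger_force: 0.0
t: 39.77
position: [0.5296, 0.2073, 0.2139]
ee_rot: [-3.141, -0.001, 2.958]
contact_force: [-0.8, 0.2, 0.5]
opening: -0.0001
finger_force: 0.0
[0.52993611 0.20636762 0.21406673] [-3.14100950e+00 -8.17818175e-04  2.95663876e+00]
[(425, 321, 88, 46, -80.7), (568, 65, 90, 67, 34.9), (676, -205, 76, 50, -88.3), (672, -116, 77, 52, -88.2), (669, -18, 75, 52, -88.3), (757, 149, 93, 49, 84.5)]
```

View pics/p5.png

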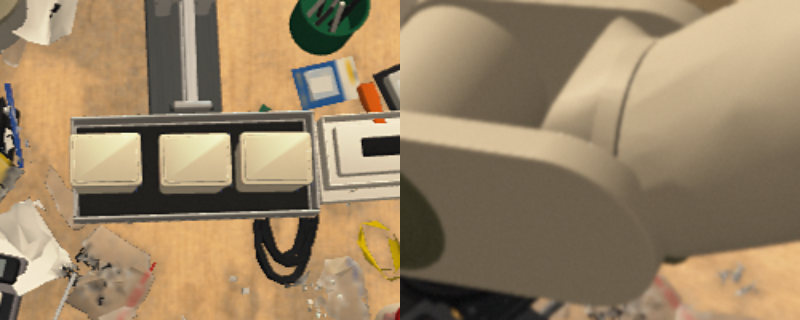

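The top view shows three tubs in the tray. Tub 1 has shifted about 9 mm, to y ≈ -18, against the end wall, so I'll check it closely before keying.

```bash
python3 -m pendant '[[0.428,-0.99,0.05,-0.95],[0.428,-0.99,0.05,-0.95],[0.428,-0.99,0.05,-0.95],[0.428,-0.99,0.05,-0.95],[0.428,-0.99,0.05,-0.95],[0.428,-0.99,0.05,-0.95],[0.428,-0.99,0.05,-0.95],[0.428,-0.99,0.05,-0.95],[0.428,-0.99,0.05,-0.95],[0.428,-0.99,0.05,-0.95],[0.428,-0.99,0.05,-0.95],[0.428,-0.99,0.05,-0.95],[0.428,-0.99,0.05,-0.95],[0.428,-0.99,0.05,-0.95],[0.428,-0.99,0.05,-0.95],[0.428,-0.99,0.05,-0.95],[0,0,0,0],[0,0,0,0]]' 0.8 20
python3 - <<'E'
from h import *
im=capture("wrist");p=read_state();print(p["position"],p["ee_rot"]);s=capture("scene")
o=np.hstack([cv2.resize(im,(440,330)),cv2.resize(s[130:290,220:400],(360,330))]);cv2.imwrite("pics/p6.png",o[:,:,::-1])
_,r=wtubs(.11);print(r)
E
```

```text
t: 41.37
position: [0.6666, -0.1114, 0.2298]
ee_rot: [-3.141, -0.0, 1.629]
contact_force: [0.0, 0.4, -0.3]
opening: 0.0702
finger_force: 0.0
[ 0.66645084 -0.1103251   0.2300897 ] [-3.14074319e+00 -5.19862681e-04  1.63100838e+00]
[((295, 201, 70, 98), (675, -116, 76, 52, -86.6)), ((296, 48, 77, 124), (671, -19, 76, 50, -86.5)), ((522, 0, 71, 40), (806, 42, 44, 20, -0.4)), ((168, 0, 73, 54), (587, 27, 45, 25, -36.8))]
```

View pics/p6.png

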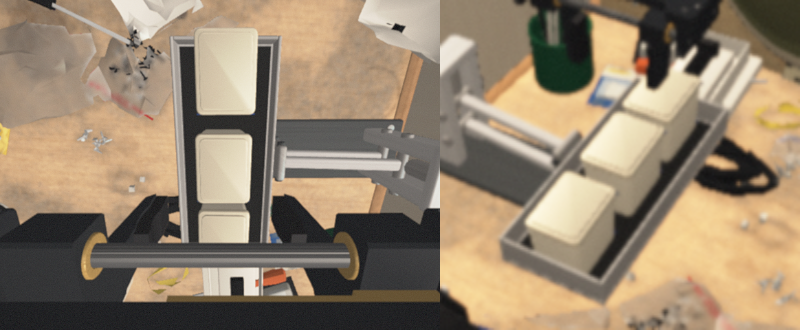

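All three tubs look upright. Tub 1 stands flat against the end wall, with its lid level at the same height as the others. Now I'll key the code, far-left first.

```bash
python3 -m pendant '[[-0.428,0.99,-0.05,0.95],[-0.428,0.99,-0.05,0.95],[-0.428,0.99,-0.05,0.95],[-0.428,0.99,-0.05,0.95],[-0.428,0.99,-0.05,0.95],[-0.428,0.99,-0.05,0.95],[-0.428,0.99,-0.05,0.95],[-0.428,0.99,-0.05,0.95],[-0.428,0.99,-0.05,0.95],[-0.428,0.99,-0.05,0.95],[-0.428,0.99,-0.05,0.95],[-0.428,0.99,-0.05,0.95],[-0.428,0.99,-0.05,0.95],[-0.428,0.99,-0.05,0.95],[-0.428,0.99,-0.05,0.95],[-0.428,0.99,-0.05,0.95]]' 0 20
python3 -m pendant '[[0,0,-1,0],[0,0,-1,0],[0,0,-1,0],[0,0,-1,0],[0,0,-1,0],[0,0,-0.7,0],[0,0,-0.6,0],[0,0,0,0],[0,0,0,0]]'
```

```text
t: 42.85
position: [0.5287, 0.2087, 0.2148]
ee_rot: [3.141, 0.0, 2.963]
contact_force: [0.8, 0.5, 0.5]
opening: 0.0005
finger_force: 0.0
t: 43.6
position: [0.5294, 0.2076, 0.0887]
ee_rot: [-3.141, -0.001, 2.959]
contact_force: [0.0, -0.1, -0.4]
opening: 0.0004
finger_force: 0.0
```

```bash
python3 -m pendant '[[0,0,-0.5,0],[0,0,-0.3,0],[0,0,-0.25,0],[0,0,-0.22,0],[0,0,0,0],[0,0,0,0]]'
```

```text
t: 44.1
position: [0.53, 0.2073, 0.0647]
ee_rot: [3.141, 0.001, 2.958]
contact_force: [-4.8, 0.5, 15.8]
opening: 0.0004
finger_force: 8.1
```

```bash
python3 -m pendant '[[0,0,0.5,0],[0,0,1,0],[0,0,0,0],[-0.63,-0.89,0,0],[-0.63,-0.89,0,0],[-0.63,-0.89,0,0],[-0.63,-0.89,0,0],[-0.63,-0.89,0,0],[0,0,0,0],[0,0,0,0]]'
python3 -m pendant '[[0,0,-0.7,0],[0,0,-0.3,0],[0,0,-0.28,0],[0,0,-0.22,0],[0,0,0,0],[0,0,0,0]]'
python3 -m pendant '[[0,0,0.5,0],[0,0,1,0],[0,0,0,0],[0.687,0.5,0,0],[0.687,0.5,0,0],[0.687,0.5,0,0],[0.687,0.5,0,0],[0,0,0,0],[0,0,0,0]]'
python3 -m pendant '[[0,0,-0.7,0],[0,0,-0.3,0],[0,0,-0.28,0],[0,0,-0.22,0],[0,0,0,0],[0,0,0,0]]'
python3 -m pendant '[[0,0,0.5,0],[0,0,1,0],[0,0,1,0],[0,0,1,0],[0,0,0,0],[0,0,0,0]]'
```

```text
t: 44.93
position: [0.4668, 0.1177, 0.0929]
ee_rot: [-3.142, -0.0, 2.956]
contact_force: [-0.5, -0.2, 0.5]
opening: 0.0008
finger_force: 0.0
t: 45.43
position: [0.4673, 0.1186, 0.0646]
ee_rot: [3.141, 0.002, 2.958]
contact_force: [-5.6, -0.2, 21.1]
opening: 0.0007
finger_force: 10.7
t: 46.18
position: [0.5216, 0.1585, 0.0922]
ee_rot: [-3.141, -0.001, 2.958]
contact_force: [0.2, 0.0, 0.2]
opening: 0.0004
finger_force: 0.0
t: 46.68
position: [0.5208, 0.1578, 0.0646]
ee_rot: [-3.141, -0.001, 2.958]
contact_force: [-10.2, -2.4, 19.9]
opening: 0.0004
finger_force: 9.7
t: 47.18
position: [0.522, 0.158, 0.1336]
ee_rot: [3.141, 0.002, 2.957]
contact_force: [-0.4, 0.4, -0.7]
opening: 0.0002
finger_force: 0.0
```

```bash
python3 -m pendant '[[0.5,0,0.5,0],[1,0,0,0],[1,0,0,0],[1,0,0,0],[1,0,0,0],[1,0,0,0],[0,0.05,0,0],[0,0,0,0],[0,0,-0.7,0],[0,0,-0.4,0],[0,0,-0.2,0],[0,0,0,0]]';python3 -m pendant '[[0,0,-0.2,0],[0,0,-0.2,0],[0,0,-0.2,0],[0,0,-0.2,0],[0,0,-0.1,0],[0,0,0,0],[0,0,0,0]]'
```

```text
t: 48.18
position: [0.6306, 0.1592, 0.1161]
ee_rot: [-3.141, -0.003, 2.958]
contact_force: [-2.1, 0.1, 2.8]
opening: 0.0006
finger_force: 1.3
t: 48.77
position: [0.6316, 0.1593, 0.0991]
ee_rot: [-3.142, -0.001, 2.958]
contact_force: [-4.3, 0.6, 5.8]
opening: 0.0004
finger_force: 2.6
```

```bash
python3 -m pendant '[[0,0,-0.15,0],[0,0,-0.15,0],[0,0,0,0],[0,0,0,0],[0,0,0,0]]'
```

```text
t: 49.18
position: [0.6316, 0.1593, 0.0934]
ee_rot: [3.142, -0.0, 2.958]
contact_force: [-4.5, 1.0, 7.2]
opening: 0.0003
finger_force: 3.2
```

```bash
python3 -m pendant '[[0,0,-0.1,0],[0,0,-0.05,0],[0,0,0,0],[0,0,0,0]]'
```

```text
t: 49.52
position: [0.6317, 0.1593, 0.0923]
ee_rot: [3.141, 0.001, 2.958]
contact_force: [-8.9, -0.4, 18.7]
opening: 0.0007
finger_force: 9.5
```

The force jump shows the lever at its stop. I'll hold, release, and look.

```bash
python3 -m pendant '[[0,0,0,0],[0,0,0,0],[0,0,0.2,0],[0,0,0.4,0],[0,0,0.5,0],[0,0,1,0],[0,0,1,0],[0,0,1,0],[0,0,1,0],[0,0,1,0],[0,0,1,0],[0,0,0,0],[0,0,0,0]]'
python3 - <<'E'
from h import *
t=capture("top");p=read_state();print(p["position"],p["ee_rot"],p["contact_force"])
print(tubs(.11,t))
E
```

```text
t: 50.6
position: [0.6321, 0.1591, 0.2326]
ee_rot: [3.141, 0.002, 2.957]
contact_force: [-0.4, 0.0, -0.3]
opening: 0.0007
finger_force: 0.0
[0.6316964  0.15904935 0.23127572] [-3.14131188e+00 -9.02482694e-04  2.95729119e+00] [ 0.21511223 -0.51094686 -0.30462151]
[(566, 47, 94, 54, 0.0), (667, -21, 77, 53, -85.9), (672, -122, 73, 53, -86.1), (678, -211, 73, 53, -86.3)]
```

```bash
python3 -m pendant '[[0.106,-0.563,0,-0.95],[0.106,-0.563,0,-0.95],[0.106,-0.563,0,-0.95],[0.106,-0.563,0,-0.95],[0.106,-0.563,0,-0.95],[0.106,-0.563,0,-0.95],[0.106,-0.563,0,-0.95],[0.106,-0.563,0,-0.95],[0.106,-0.563,0,-0.95],[0.106,-0.563,0,-0.95],[0.106,-0.563,0,-0.95],[0.106,-0.563,0,-0.95],[0.106,-0.563,0,-0.95],[0.106,-0.563,0,-0.95],[0.106,-0.563,0,-0.95],[0.106,-0.563,0,-0.95],[0,0,0,0],[0,0,0,0]]' 1 3
python3 - <<'E'
from h import *
im,r=wtubs(.11);p=read_state();print(p["position"],p["ee_rot"]);print(r)
k=calibration("wrist");M=np.linalg.inv(k["world_from_camera"])
for q in((.666,-.021,.11),):
    c=M@np.array([*q,1]);u=k["mtx"]@c[:3];print(u[:2]/u[2])
# lid edges along image columns at two rows
h=cv2.cvtColor(im,cv2.COLOR_RGB2HSV);print([(r_,np.nonzero((h[r_,:,1]<85)&(h[r_,:,2]>190)&(np.arange(640)>230)&(np.arange(640)<410))[0][[0,-1]].tolist()) for r_ in(240,260,280,300)])
E
```

```text
t: 52.15
position: [0.6655, -0.0212, 0.2306]
ee_rot: [-3.139, -0.001, 1.633]
contact_force: [-0.5, 0.3, -0.1]
opening: 0.0885
finger_force: 0.0
[ 0.6655058  -0.02064797  0.23102134] [-3.13974224e+00 -7.14882206e-04  1.63345182e+00]
[((307, 186, 55, 99), (677, -16, 75, 38, -84.5)), ((147, 86, 95, 77), (579, 60, 65, 28, -44.2)), ((214, 36, 43, 86), (605, 87, 53, 21, 74.0)), ((434, 12, 57, 55), (743, 120, 37, 27, 27.8))]
[318.60463528 243.00926589]Traceback (most recent call last):
  File "<stdin>", line 7, in <module>
IndexError: index 0 is out of bounds for axis 0 with size 0
```

```bash
python3 -m pendant '[[0.1,0,-0.5,0],[0,0,-1,0],[0,0,-1,0],[0,0,-1,0],[0,0,-1,0],[0,0,-0.8,0],[0,0,-0.5,0],[0,0,-0.3,0],[0,0,-0.12,0],[0,0,0,0]]' 1 3
python3 f.py
python3 -m pendant '[[0,0,0,0],[0,0,0,0],[0,0,0,0],[0,0,0,0]]' 0.74 3
python3 -m pendant '[[0,0,0,0],[0,0,0,0]]' 0.7 3
python3 -m pendant '[[0,0,0,0],[0,0,0,0]]' 0.66 3
python3 -m pendant '[[0,0,0,0],[0,0,0,0]]' 0 3;python3 f.py
```

```text
t: 53.03
position: [0.6679, -0.0208, 0.1077]
ee_rot: [-3.142, -0.0, 1.632]
contact_force: [-1.1, 0.7, 0.6]
opening: 0.0881
finger_force: 0.0
F [-0.24  0.01  0.27] sd [0.19 0.2  0.19] pos [ 0.6679 -0.021   0.108 ] open 0.0883
t: 53.82
position: [0.6678, -0.021, 0.1077]
ee_rot: [-3.142, -0.0, 1.631]
contact_force: [0.4, -1.3, -0.2]
opening: 0.0657
finger_force: 0.0
t: 53.98
position: [0.6677, -0.021, 0.1077]
ee_rot: [-3.141, -0.0, 1.631]
contact_force: [-1.5, 0.2, -0.8]
opening: 0.0617
finger_force: 0.3
t: 54.15
position: [0.6676, -0.021, 0.1076]
ee_rot: [-3.141, -0.0, 1.631]
contact_force: [-0.9, 0.3, 1.0]
opening: 0.0596
finger_force: 3.0
t: 54.32
position: [0.6676, -0.021, 0.1076]
ee_rot: [-3.141, -0.0, 1.631]
contact_force: [-1.3, 0.8, 0.1]
opening: 0.0593
finger_force: 3.0
F [-2.18  0.55 -0.18] sd [0.12 0.15 0.2 ] pos [ 0.6678 -0.021   0.1077] open 0.0597
```

```bash
python3 -m pendant '[[0,0,0,0],[0,0,0,0]]' 0 8;python3 -m pendant '[[0,0,0,0],[0,0,0,0]]' 0 15;python3 -m pendant '[[0,0,0,0],[0,0,0,0]]' 0 25;python3 f.py
```

```text
t: 54.93
position: [0.6678, -0.021, 0.1077]
ee_rot: [-3.142, -0.0, 1.631]
contact_force: [-2.1, -0.0, -0.1]
opening: 0.0592
finger_force: 8.0
t: 55.1
position: [0.6678, -0.021, 0.1078]
ee_rot: [3.142, 0.0, 1.631]
contact_force: [-1.3, 0.0, -0.4]
opening: 0.0587
finger_force: 15.0
t: 55.27
position: [0.6679, -0.021, 0.1078]
ee_rot: [3.141, 0.0, 1.631]
contact_force: [-2.2, 1.5, -0.2]
opening: 0.0583
finger_force: 27.3
F [-1.09  0.23  0.07] sd [0.22 0.15 0.11] pos [ 0.6679 -0.021   0.1078] open 0.0587
```

```bash
python3 -m pendant '[[0,0,0.03,0],[0,0,0.06,0],[0,0,0.06,0],[0,0,0.06,0],[0,0,0.06,0],[0,0,0.06,0],[0,0,0.06,0],[0,0,0.06,0],[0,0,0.06,0],[0,0,0.06,0],[0,0,0.06,0],[0,0,0.06,0],[0,0,0.06,0],[0,0,0.06,0],[0,0,0.06,0],[0,0,0.06,0],[0,0,0.06,0],[0,0,0.06,0],[0,0,0.08,0],[0,0,0.1,0]]';python3 f.py
```

```text
t: 57.38
position: [0.6678, -0.021, 0.1324]
ee_rot: [-3.141, -0.0, 1.631]
contact_force: [-0.1, -0.0, -3.0]
opening: 0.0588
finger_force: 27.4
F [-0.06  0.32 -2.51] sd [0.14 0.14 0.18] pos [ 0.6678 -0.021   0.1323] open 0.0583
```

```bash
python3 -m pendant '[[0,0,0.3,0],[0,0,0.7,0],[0,0,1,0],[0,0,1,0],[0,0,1,0],[0,0,0.3,0],[0,0,0,0]]'
python3 -m pendant '[[-0.675,0.008,0,0.977],[-0.675,0.008,0,0.977],[-0.675,0.008,0,0.977],[-0.675,0.008,0,0.977],[-0.675,0.008,0,0.977],[-0.675,0.008,0,0.977],[-0.675,0.008,0,0.977],[-0.675,0.008,0,0.977],[-0.675,0.008,0,0.977],[-0.675,0.008,0,0.977],[-0.675,0.008,0,0.977],[-0.675,0.008,0,0.977],[-0.675,0.008,0,0.977],[-0.675,0.008,0,0.977],[-0.675,0.008,0,0.977],[-0.675,0.008,0,0.977],[-0.675,0.008,0,0.977],[-0.675,0.008,0,0.977],[0,0,0,0]]'
python3 -m pendant '[[0,0,-0.5,0],[0,0,-1,0],[0,0,-1,0],[0,0,-1,0],[0,0,-1,0],[0,0,-1,0],[0,0,-1,0],[0,0,-0.5,0],[0,0,-0.2,0],[0,0,0,0]]'
```

```text
t: 58.42
position: [0.6683, -0.0211, 0.2203]
ee_rot: [3.138, 0.001, 1.631]
contact_force: [0.5, -0.3, -1.9]
opening: 0.0584
finger_force: 27.4
t: 60.0
position: [0.4225, -0.0177, 0.2174]
ee_rot: [3.141, -0.003, -3.114]
contact_force: [0.1, 0.2, -3.5]
opening: 0.0588
finger_force: 27.4
t: 60.83
position: [0.4248, -0.0181, 0.0733]
ee_rot: [3.141, -0.002, -3.119]
contact_force: [-0.3, 0.3, -2.0]
opening: 0.0584
finger_force: 27.4
```

```bash
python3 -m pendant '[[0,0,-0.15,0],[0,0,-0.15,0],[0,0,-0.1,0],[0,0,-0.05,0],[0,0,0,0],[0,0,0,0]]'
```

```text
t: 61.33
position: [0.4249, -0.0182, 0.0655]
ee_rot: [-3.141, 0.0, -3.118]
contact_force: [0.5, -0.2, -1.5]
opening: 0.0591
finger_force: 27.4
```

```bash
python3 -m pendant '[[0,0,-0.06,0],[0,0,-0.06,0],[0,0,-0.05,0],[0,0,0,0],[0,0,0,0]]'; python3 f.py
```

```text
t: 61.75
position: [0.4255, -0.0191, 0.0641]
ee_rot: [-3.139, 0.003, -3.117]
contact_force: [-8.7, -6.0, 30.1]
opening: 0.0583
finger_force: 25.1
F [-8.23 -5.25 30.42] sd [0.15 0.16 0.19] pos [ 0.4255 -0.019   0.0641] open 0.0585
```

```bash
python3 -m pendant '[[0,0,0.07,0],[0,0,0,0]]' 0 3;  python3 -m pendant '[[0,0,0,0],[0,0,0,0],[0,0,0,0],[0,0,0,0]]' 1;python3 -m pendant '[[0,0,0.5,0],[0,0,1,0],[0,0,1,0],[0,0,1,0],[0,0,1,0],[0,0,1,0],[0,0,1,0],[0,0,1,0],[0,0,0.3,0]]'
python3 -m pendant '[[0.681,-0.282,0,-0.977],[0.681,-0.282,0,-0.977],[0.681,-0.282,0,-0.977],[0.681,-0.282,0,-0.977],[0.681,-0.282,0,-0.977],[0.681,-0.282,0,-0.977],[0.681,-0.282,0,-0.977],[0.681,-0.282,0,-0.977],[0.681,-0.282,0,-0.977],[0.681,-0.282,0,-0.977],[0.681,-0.282,0,-0.977],[0.681,-0.282,0,-0.977],[0.681,-0.282,0,-0.977],[0.681,-0.282,0,-0.977],[0.681,-0.282,0,-0.977],[0.681,-0.282,0,-0.977],[0.681,-0.282,0,-0.977],[0.681,-0.282,0,-0.977],[0,0,0,0],[0,0,0,0]]'
python3 - <<'E'
from h import *
im,r=wtubs(.125);p=read_state();print(p["position"],p["ee_rot"]);print(r)
t=capture("top");print(tubs(.066,t));cv2.imwrite("pics/w6.png",im[:,:,::-1])
E
```

```text
t: 62.37
position: [0.4251, -0.0183, 0.0639]
ee_rot: [-3.141, 0.001, -3.118]
contact_force: [0.4, -0.4, 3.7]
opening: 0.0588
finger_force: 3.0
t: 62.7
position: [0.4247, -0.0181, 0.0632]
ee_rot: [3.141, -0.0, -3.118]
contact_force: [0.3, 0.2, 0.1]
opening: 0.0841
finger_force: 0.0
t: 63.45
position: [0.4255, -0.0183, 0.2216]
ee_rot: [-3.14, 0.004, -3.117]
contact_force: [-0.2, 0.5, 0.5]
opening: 0.0885
finger_force: 0.0
t: 65.12
position: [0.6698, -0.1197, 0.2177]
ee_rot: [-3.14, -0.001, 1.633]
contact_force: [1.2, -0.1, -0.2]
opening: 0.0881
finger_force: 0.0
[ 0.66948879 -0.11942879  0.21820345] [-3.13987941e+00 -7.80041367e-04  1.63340353e+00]
[((279, 192, 88, 108), (672, -114, 74, 56, -86.5)), ((0, 32, 54, 88), (496, -23, 47, 31, 86.7)), ((533, 0, 100, 60), (805, 20, 56, 28, 3.5))]
[(771, 153, 92, 51, 84.5)]
```

```bash
python3 -m pendant '[[0.08,0,-0.5,0],[0,0,-1,0],[0,0,-1,0],[0,0,-1,0],[0,0,-0.6,0],[0,0,-0.4,0],[0,0,-0.3,0],[0,0,-0.15,0],[0,0,0,0],[0,0,0,0]]' 1 3
python3 f.py
python3 -m pendant '[[0,0,0,0],[0,0,0,0],[0,0,0,0],[0,0,0,0]]' 0.74 3
python3 -m pendant '[[0,0,0,0],[0,0,0,0]]' 0.7 3
python3 -m pendant '[[0,0,0,0],[0,0,0,0]]' 0.66 3
python3 -m pendant '[[0,0,0,0],[0,0,0,0]]' 0 3;python3 -m pendant '[[0,0,0,0],[0,0,0,0]]' 0 8;python3 -m pendant '[[0,0,0,0],[0,0,0,0]]' 0 15;python3 -m pendant '[[0,0,0,0],[0,0,0,0]]' 0 25;python3 f.py
```

```text
t: 66.05
position: [0.6718, -0.1197, 0.121]
ee_rot: [3.141, 0.001, 1.631]
contact_force: [0.1, 0.5, -0.4]
opening: 0.0883
finger_force: 0.0
F [-0.02  0.46  0.02] sd [0.14 0.14 0.16] pos [ 0.6716 -0.1197  0.1204] open 0.0881
t: 66.83
position: [0.6716, -0.1197, 0.1203]
ee_rot: [3.142, -0.0, 1.631]
contact_force: [-0.1, -0.3, 0.2]
opening: 0.0652
finger_force: 0.0
t: 67.0
position: [0.6714, -0.1197, 0.1203]
ee_rot: [-3.141, -0.0, 1.631]
contact_force: [-1.0, -0.1, 0.1]
opening: 0.0618
finger_force: 0.5
t: 67.17
position: [0.6714, -0.1197, 0.1203]
ee_rot: [-3.141, -0.0, 1.631]
contact_force: [-1.3, -0.1, -0.1]
opening: 0.0592
finger_force: 3.0
t: 67.33
position: [0.6715, -0.1197, 0.1203]
ee_rot: [-3.141, -0.0, 1.631]
contact_force: [-2.4, 0.3, -0.3]
opening: 0.0587
finger_force: 2.9
t: 67.5
position: [0.6715, -0.1197, 0.1203]
ee_rot: [-3.141, -0.0, 1.631]
contact_force: [-2.0, -0.4, 0.1]
opening: 0.0588
finger_force: 8.0
t: 67.67
position: [0.6715, -0.1196, 0.1203]
ee_rot: [-3.141, -0.0, 1.631]
contact_force: [-2.7, 0.4, 0.2]
opening: 0.0583
finger_force: 14.8
t: 67.83
position: [0.6715, -0.1197, 0.1203]
ee_rot: [-3.142, -0.0, 1.631]
contact_force: [-1.4, 0.9, 0.1]
opening: 0.0581
finger_force: 24.8
F [-1.91 -0.06  0.04] sd [0.16 0.07 0.2 ] pos [ 0.6716 -0.1197  0.1203] open 0.0581
```

```bash
python3 -m pendant '[[0,0,0.03,0],[0,0,0.06,0],[0,0,0.06,0],[0,0,0.06,0],[0,0,0.06,0],[0,0,0.06,0],[0,0,0.06,0],[0,0,0.06,0],[0,0,0.06,0],[0,0,0.06,0],[0,0,0.06,0],[0,0,0.06,0],[0,0,0.06,0],[0,0,0.06,0],[0,0,0.06,0],[0,0,0.06,0],[0,0,0.06,0],[0,0,0.06,0],[0,0,0.08,0],[0,0,0.1,0]]';python3 f.py
python3 -m pendant '[[0,0,0.3,0],[0,0,0.7,0],[0,0,1,0],[0,0,1,0],[0,0,0.7,0],[0,0,0.3,0],[0,0,0,0]]'
python3 -m pendant '[[-0.602,-0.046,0,0.957],[-0.602,-0.046,0,0.957],[-0.602,-0.046,0,0.957],[-0.602,-0.046,0,0.957],[-0.602,-0.046,0,0.957],[-0.602,-0.046,0,0.957],[-0.602,-0.046,0,0.957],[-0.602,-0.046,0,0.957],[-0.602,-0.046,0,0.957],[-0.602,-0.046,0,0.957],[-0.602,-0.046,0,0.957],[-0.602,-0.046,0,0.957],[-0.602,-0.046,0,0.957],[-0.602,-0.046,0,0.957],[-0.602,-0.046,0,0.957],[-0.602,-0.046,0,0.957],[-0.602,-0.046,0,0.957],[-0.602,-0.046,0,0.957],[-0.602,-0.046,0,0.957],[-0.602,-0.046,0,0.957]]'
```

```text
t: 69.95
position: [0.6715, -0.1196, 0.145]
ee_rot: [-3.141, -0.0, 1.631]
contact_force: [0.2, -0.0, -2.5]
opening: 0.0581
finger_force: 25.1
F [ 0.26 -0.02 -2.8 ] sd [0.13 0.12 0.22] pos [ 0.6715 -0.1196  0.1448] open 0.0575
t: 70.98
position: [0.6719, -0.1197, 0.2267]
ee_rot: [3.139, 0.001, 1.631]
contact_force: [-0.7, 0.6, -2.6]
opening: 0.0582
finger_force: 25.1
t: 72.65
position: [0.4298, -0.1378, 0.2241]
ee_rot: [3.14, -0.001, -2.978]
contact_force: [0.9, -0.5, -2.8]
opening: 0.058
finger_force: 25.1
```

```bash
python3 - <<'E'
from h import *
im,r=wtubs(.066);print(r)
E
python3 -m pendant '[[0,0,-0.5,0],[0,0,-1,0],[0,0,-1,0],[0,0,-1,0],[0,0,-1,0],[0,0,-1,0],[0,0,-1,0],[0,0,-0.7,0],[0,0,-0.35,0],[0,0,0,0],[0,0,0,0]]'
```

```text
[((418, 221, 59, 64), (432, -20, 53, 53, 1.7))]
t: 73.62
position: [0.431, -0.1381, 0.074]
ee_rot: [3.141, -0.0, -2.983]
contact_force: [-0.0, 0.5, -2.4]
opening: 0.0581
finger_force: 25.1
```

```bash
python3 -m pendant '[[0,0,-0.2,0],[0,0,-0.15,0],[0,0,-0.08,0],[0,0,0,0],[0,0,0,0]]'; python3 -m pendant '[[0,0,-0.05,0],[0,0,-0.04,0],[0,0,0,0],[0,0,0,0]]'
```

```text
t: 74.03
position: [0.4308, -0.1381, 0.0655]
ee_rot: [-3.141, 0.0, -2.982]
contact_force: [-0.6, -0.1, -2.5]
opening: 0.058
finger_force: 25.1
t: 74.37
position: [0.4309, -0.1382, 0.064]
ee_rot: [-3.141, 0.0, -2.982]
contact_force: [-1.2, 0.2, 5.9]
opening: 0.0583
finger_force: 24.8
```

```bash
python3 -m pendant '[[0,0,0,0],[0,0,0,0]]' 0 3;  python3 -m pendant '[[0,0,0,0],[0,0,0,0],[0,0,0,0],[0,0,0,0]]' 1;python3 -m pendant '[[0,0,0.5,0],[0,0,1,0],[0,0,1,0],[0,0,1,0],[0,0,1,0],[0,0,1,0],[0,0,1,0],[0,0,1,0],[0,0,0.3,0]]'
python3 -m pendant '[[0.61,-0.176,0,-0.957],[0.61,-0.176,0,-0.957],[0.61,-0.176,0,-0.957],[0.61,-0.176,0,-0.957],[0.61,-0.176,0,-0.957],[0.61,-0.176,0,-0.957],[0.61,-0.176,0,-0.957],[0.61,-0.176,0,-0.957],[0.61,-0.176,0,-0.957],[0.61,-0.176,0,-0.957],[0.61,-0.176,0,-0.957],[0.61,-0.176,0,-0.957],[0.61,-0.176,0,-0.957],[0.61,-0.176,0,-0.957],[0.61,-0.176,0,-0.957],[0.61,-0.176,0,-0.957],[0.61,-0.176,0,-0.957],[0.61,-0.176,0,-0.957],[0.61,-0.176,0,-0.957],[0.61,-0.176,0,-0.957]]'
python3 -m pendant '[[0,0,0,0],[0,0,0,0]]'
python3 - <<'E'
from h import *
im,r=wtubs(.14);p=read_state();print(p["position"],p["ee_rot"]);print(r)
k=calibration("wrist");M=np.linalg.inv(k["world_from_camera"])
c=M@np.array([.675,-.2085,.14,1]);u=k["mtx"]@c[:3];print(u[:2]/u[2])
print(tubs(.066))
E
```

```text
t: 74.53
position: [0.431, -0.1383, 0.0638]
ee_rot: [-3.141, 0.001, -2.982]
contact_force: [0.1, -0.6, 2.2]
opening: 0.0589
finger_force: 2.9
t: 74.87
position: [0.4307, -0.138, 0.0635]
ee_rot: [3.141, -0.0, -2.982]
contact_force: [-0.2, -0.5, 0.4]
opening: 0.0837
finger_force: 0.0
t: 75.62
position: [0.4314, -0.1384, 0.2219]
ee_rot: [-3.139, 0.003, -2.982]
contact_force: [0.1, 0.5, 0.7]
opening: 0.0879
finger_force: 0.0
t: 77.28
position: [0.6752, -0.2085, 0.2181]
ee_rot: [-3.14, -0.001, 1.627]
contact_force: [-0.4, 0.5, 0.5]
opening: 0.0883
finger_force: 0.0
t: 77.45
position: [0.6746, -0.2084, 0.218]
ee_rot: [-3.14, -0.001, 1.634]
contact_force: [0.3, 0.7, 0.1]
opening: 0.0878
finger_force: 0.0
[ 0.67432097 -0.20826816  0.21853011] [-3.14021524e+00 -8.12950345e-04  1.63368769e+00]
[((278, 196, 93, 104), (678, -199, 66, 57, -86.4)), ((55, 92, 47, 63), (539, -134, 33, 19, -81.5)), ((0, 76, 65, 89), (508, -135, 43, 40, -80.8))]
[318.59153754 263.76928407]
[(573, 68, 94, 70, 34.7)]
```

```bash
python3 -m pendant '[[0.05,0,-0.5,0],[0,0,-1,0],[0,0,-1,0],[0,0,-0.7,0],[0,0,-0.5,0],[0,0,-0.3,0],[0,0,-0.2,0],[0,0,0,0],[0,0,0,0]]' 1 3
python3 f.py
python3 -m pendant '[[0,0,0,0],[0,0,0,0],[0,0,0,0],[0,0,0,0]]' 0.74 3
python3 -m pendant '[[0,0,0,0],[0,0,0,0]]' 0.7 3
python3 -m pendant '[[0,0,0,0],[0,0,0,0]]' 0.66 3
python3 -m pendant '[[0,0,0,0],[0,0,0,0]]' 0 3;python3 -m pendant '[[0,0,0,0],[0,0,0,0]]' 0 8;python3 -m pendant '[[0,0,0,0],[0,0,0,0]]' 0 15;python3 -m pendant '[[0,0,0,0],[0,0,0,0]]' 0 25;python3 f.py
```

```text
t: 78.3
position: [0.6759, -0.2085, 0.1362]
ee_rot: [3.141, 0.001, 1.631]
contact_force: [1.0, 0.3, -0.1]
opening: 0.0884
finger_force: 0.0
F [-0.05  0.06 -0.08] sd [0.18 0.11 0.08] pos [ 0.6758 -0.2085  0.1357] open 0.0881
t: 79.08
position: [0.6758, -0.2084, 0.1355]
ee_rot: [3.142, -0.0, 1.631]
contact_force: [0.2, 0.4, 0.1]
opening: 0.0656
finger_force: 0.0
t: 79.25
position: [0.6758, -0.2085, 0.1355]
ee_rot: [-3.142, -0.0, 1.631]
contact_force: [0.5, 0.7, -1.0]
opening: 0.0617
finger_force: 0.0
t: 79.42
position: [0.6759, -0.2084, 0.1356]
ee_rot: [3.141, 0.0, 1.631]
contact_force: [0.7, 0.3, -0.7]
opening: 0.0592
finger_force: 3.0
t: 79.58
position: [0.6758, -0.2085, 0.1356]
ee_rot: [3.141, -0.0, 1.631]
contact_force: [0.0, 0.8, 0.1]
opening: 0.0587
finger_force: 3.0
t: 79.75
position: [0.6758, -0.2084, 0.1356]
ee_rot: [3.141, -0.0, 1.631]
contact_force: [0.8, 0.1, -0.2]
opening: 0.059
finger_force: 8.0
t: 79.92
position: [0.6758, -0.2084, 0.1356]
ee_rot: [3.141, 0.0, 1.631]
contact_force: [1.0, 0.3, 0.0]
opening: 0.0589
finger_force: 15.8
t: 80.08
position: [0.6758, -0.2084, 0.1356]
ee_rot: [3.141, -0.0, 1.631]
contact_force: [1.8, 0.8, -0.3]
opening: 0.0584
finger_force: 25.5Traceback (most recent call last):
  File "f.py", line 3, in <module>
    for i in range(9): capture("top"); s=read_state(); F.append(s["contact_force"])
                       ~~~~~~~^^^^^^^
ValueError: 200 camera calls are used up
```

Camera calls are used up, so from here I'll rely on the known positions and the force readings.

```bash
python3 -m pendant '[[0,0,0.03,0],[0,0,0.06,0],[0,0,0.06,0],[0,0,0.06,0],[0,0,0.06,0],[0,0,0.06,0],[0,0,0.06,0],[0,0,0.06,0],[0,0,0.06,0],[0,0,0.06,0],[0,0,0.06,0],[0,0,0.06,0],[0,0,0.06,0],[0,0,0.06,0],[0,0,0.06,0],[0,0,0.06,0],[0,0,0.06,0],[0,0,0.06,0],[0,0,0.08,0],[0,0,0.1,0]]'
python3 -m pendant '[[0,0,0.3,0],[0,0,0.7,0],[0,0,1,0],[0,0,1,0],[0,0,0.3,0],[0,0,0,0],[0,0,0,0]]'
python3 -m pendant '[[-0.557,-0.119,0,0.967],[-0.557,-0.119,0,0.967],[-0.557,-0.119,0,0.967],[-0.557,-0.119,0,0.967],[-0.557,-0.119,0,0.967],[-0.557,-0.119,0,0.967],[-0.557,-0.119,0,0.967],[-0.557,-0.119,0,0.967],[-0.557,-0.119,0,0.967],[-0.557,-0.119,0,0.967],[-0.557,-0.119,0,0.967],[-0.557,-0.119,0,0.967],[-0.557,-0.119,0,0.967],[-0.557,-0.119,0,0.967],[-0.557,-0.119,0,0.967],[-0.557,-0.119,0,0.967],[-0.557,-0.119,0,0.967],[-0.557,-0.119,0,0.967],[-0.557,-0.119,0,0.967],[-0.557,-0.119,0,0.967]]'
python3 -m pendant '[[0,0,0,0],[0,0,-0.5,0],[0,0,-1,0],[0,0,-1,0],[0,0,-1,0],[0,0,-1,0],[0,0,-1,0],[0,0,-1,0],[0,0,-0.5,0],[0,0,-0.3,0],[0,0,0,0],[0,0,0,0]]'
```

```text
t: 81.75
position: [0.6757, -0.2084, 0.1602]
ee_rot: [-3.141, -0.0, 1.631]
contact_force: [0.4, 0.7, -1.6]
opening: 0.0586
finger_force: 25.5
t: 82.33
position: [0.6756, -0.2084, 0.2256]
ee_rot: [-3.141, -0.0, 1.631]
contact_force: [0.3, 0.2, -2.4]
opening: 0.0584
finger_force: 25.5
t: 84.0
position: [0.452, -0.2558, 0.2248]
ee_rot: [3.14, -0.002, -2.96]
contact_force: [-0.2, 0.5, -1.7]
opening: 0.0586
finger_force: 25.5
t: 85.0
position: [0.4532, -0.256, 0.0801]
ee_rot: [3.141, -0.0, -2.965]
contact_force: [0.2, -0.6, -2.2]
opening: 0.0581
finger_force: 25.5
```

```bash
python3 -m pendant '[[0,0,-0.3,0],[0,0,-0.25,0],[0,0,-0.15,0],[0,0,0,0],[0,0,0,0]]'; python3 -m pendant '[[0,0,-0.05,0],[0,0,-0.04,0],[0,0,0,0],[0,0,0,0]]'
```

```text
t: 85.42
position: [0.453, -0.2561, 0.0661]
ee_rot: [3.141, -0.0, -2.965]
contact_force: [1.2, -0.9, -1.8]
opening: 0.0585
finger_force: 25.5
t: 85.75
position: [0.453, -0.2562, 0.0645]
ee_rot: [-3.141, 0.0, -2.965]
contact_force: [-0.6, 0.1, -1.4]
opening: 0.0582
finger_force: 25.5
```

```bash
python3 -m pendant '[[0,0,-0.03,0],[0,0,0,0],[0,0,0,0]]'; python3 -m pendant '[[0,0,-0.03,0],[0,0,0,0],[0,0,0,0]]'
```

```text
t: 86.0
position: [0.453, -0.2561, 0.0643]
ee_rot: [-3.141, 0.0, -2.964]
contact_force: [-2.1, 0.9, 5.2]
opening: 0.0582
finger_force: 25.3
t: 86.25
position: [0.453, -0.2561, 0.0642]
ee_rot: [-3.141, 0.0, -2.964]
contact_force: [-4.1, 1.2, 12.5]
opening: 0.0584
finger_force: 25.3
```

```bash
python3 -m pendant '[[0,0,0.03,0],[0,0,0,0]]' 0 3;  python3 -m pendant '[[0,0,0,0],[0,0,0,0],[0,0,0,0],[0,0,0,0]]' 1;python3 -m pendant '[[0,0,0.5,0],[0,0,1,0],[0,0,1,0],[0,0,1,0],[0,0,1,0],[0,0,1,0],[0,0,1,0],[0,0,1,0],[0,0,0,0]]'
python3 -m pendant '[[-0.041,0.98,0,-0.188],[-0.041,0.98,0,-0.188],[-0.041,0.98,0,-0.188],[-0.041,0.98,0,-0.188],[-0.041,0.98,0,-0.188],[-0.041,0.98,0,-0.188],[-0.041,0.98,0,-0.188],[-0.041,0.98,0,-0.188],[-0.041,0.98,0,-0.188],[-0.041,0.98,0,-0.188],[-0.041,0.98,0,-0.188],[-0.041,0.98,0,-0.188],[-0.041,0.98,0,-0.188],[-0.041,0.98,0,-0.188],[-0.041,0.98,0,-0.188],[-0.041,0.98,0,-0.188],[-0.041,0.98,0,-0.188],[-0.041,0.98,0,-0.188],[-0.041,0.98,0,-0.188],[-0.041,0.98,0,-0.188]]' 0 20
python3 -m pendant '[[-0.041,0.98,0,-0.188],[-0.041,0.98,0,-0.188],[0,0,0,0],[0,0,0,0]]'
python3 -m pendant '[[0,0,-1,0],[0,0,-1,0],[0,0,-1,0],[0,0,-1,0],[0,0,-1,0],[0,0,-0.5,0],[0,0,0,0],[0,0,0,0]]'
```

```text
t: 86.42
position: [0.4529, -0.256, 0.064]
ee_rot: [-3.142, 0.0, -2.964]
contact_force: [-1.2, 1.3, 2.7]
opening: 0.0589
finger_force: 3.0
t: 86.75
position: [0.453, -0.2561, 0.0636]
ee_rot: [-3.142, 0.0, -2.965]
contact_force: [-0.3, 0.1, -0.1]
opening: 0.0839
finger_force: 0.0
t: 87.5
position: [0.4538, -0.2568, 0.218]
ee_rot: [-3.136, 0.004, -2.964]
contact_force: [-0.1, 0.6, 0.6]
opening: 0.0878
finger_force: 0.0
t: 89.17
position: [0.4361, 0.1369, 0.2135]
ee_rot: [-3.141, -0.0, 2.99]
contact_force: [0.6, 0.6, 0.7]
opening: 0.0002
finger_force: 0.0
t: 89.5
position: [0.4346, 0.1754, 0.2135]
ee_rot: [-3.141, -0.0, 2.96]
contact_force: [0.1, 0.4, -0.2]
opening: 0.0002
finger_force: 0.0
t: 90.17
position: [0.435, 0.1743, 0.1037]
ee_rot: [-3.141, -0.001, 2.957]
contact_force: [-0.0, -0.6, 0.1]
opening: 0.0002
finger_force: 0.0
```

```bash
python3 -m pendant '[[0,0,-1,0],[0,0,-0.5,0],[0,0,-0.3,0],[0,0,-0.23,0],[0,0,0,0],[0,0,0,0]]'
python3 -m pendant '[[0,0,0.25,0],[0,0,0.5,0],[0,0,1,0],[0,0,1,0],[0,0,1,0],[0,0,1,0],[0,0,1,0],[0,0,0,0],[0,0,0,0]]'
```

```text
t: 90.67
position: [0.4353, 0.1747, 0.0647]
ee_rot: [-3.141, 0.002, 2.958]
contact_force: [-3.9, -4.0, 12.2]
opening: 0.0008
finger_force: 6.2
t: 91.42
position: [0.4353, 0.1751, 0.1792]
ee_rot: [3.141, 0.003, 2.958]
contact_force: [-0.1, -0.2, -0.8]
opening: 0.0007
finger_force: 0.0
```

```bash
python3 -c "from workcell import finish_job;print(finish_job())"
```

```text
the job is handed in; nothing more can be done
None
```

I did the whole sequence and handed the job in at about 91 s; the hand-in gave no verdict. The 200 camera calls ran out while I was gripping the third tub to lift it out. I placed it and made the last bar-key press from known positions and force readings, with no final camera check of the tubs.

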